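# Index the circuit board to the test station and fit the press plate

## Task

Push the sloping index table round clockwise (seen from above) by exactly one station, so that the nest with the circuit board comes from the right-hand side to the front, nearest the robot, and rests in its detent there. Then pick up the press plate by its handle and lower it gently, square to the sloping table, over the two guide pins of that nest until it lies flat on the nest, and let go. Leave the other things on the bench where they are.

Things in the scene. Friction and masses are not known exactly. Their poses are not given: they have to be found in the camera images.
- fixture: the fixed base of the index table, grey, 300 x 300 mm foot, bolted down. Origin: centre of its underside on the bench; its -x side is the front (test station, black connector strip with brass contacts just beyond the disc's rim). The round table on it slopes 25 degrees down towards the front: the face's normal leans 25 degrees from vertical towards the fixture's -x
- index_table (a joint): turn of the index table about its sloping axis, rad; 0 = detent in which it starts, grows clockwise seen from above; detents are 1.571 rad (90 degrees) apart. A sprung pawl holds it: it takes about 7 N at a push post to leave a detent, then 0.5 to 1.5 N of drag, then about 7 N again from 0.16 to 0.08 rad before the next detent, and the pawl centres it by itself from within about 0.06 rad. It stays put between detents
- hub (a point): centre of the upper face of the index table, an aluminium disc 330 mm in diameter and 12 mm thick, 150 mm above the bench; z = outward normal of the face. The frame turns with the disc. A flat steel cap 56 mm in diameter and 8 mm high sits here. Four nests lie on the face at 90 degree steps, 105 mm from the hub, and only one holds a board
- push_post (a point): middle of one of the four upright steel push posts (16 mm diameter, 45 mm high, square to the face, 150 mm from the hub, half-way between nests); this point is 22.5 mm above the face. It is the post at the front right before the turn, and at the front left after it. The other three posts are the same at 90 degree steps
- nest_seat (a point): seat of the nest that holds the circuit board (dark green, 66 x 56 mm, with chips): centre between its two guide pins, at the height of the black seat blocks' tops, 10 mm above the disc's face. z = normal of the face, x = towards the hub, y = along the line of the pins. The two pins stand at y = +46 and -46 mm, 10 mm in diameter, 30 mm high above the seat, the top 8 mm tapered to 3.6 mm. The seated plate's underside centre lies here
- press_plate: the loose press plate, aluminium, 70 (x) x 116 (y) x 8 mm, 0.3 kg, lying flat on the bench; origin: centre of its underside, z up out of it. Two through holes of 14 mm diameter at y = +46 and -46 mm. It may be fitted either way round
- plate_handle (a point): middle of the plate's black bar handle, 43 mm above the plate's underside, axes as the plate. The bar is 60 mm long (along y), 18 mm thick (x) and 20 mm high (z), held on two thin legs 20 mm either side of its middle, with 25 mm free beneath it
- breadboard: bystander, to be left alone: white solderless breadboard, 165 x 55 x 9 mm, with a small black module on it; origin at its underside
- multimeter: bystander, to be left alone: grey hand multimeter with a round dial, 150 x 78 x 44 mm, lying flat; origin at its underside
- mouse: bystander, to be left alone: black computer mouse, 105 x 58 x 34 mm; origin at its underside
- parts_bin: bystander, to be left alone: grey open parts bin with four compartments, 120 x 170 x 50 mm; origin at its underside
- screwdriver: bystander, to be left alone: screwdriver with a black handle, 190 mm long, lying; origin at its underside
- power_brick: bystander, to be left alone: black laptop power brick, 115 x 50 x 32 mm; origin at its underside
- solder_reel: bystander, to be left alone: grey solder reel, 60 mm diameter, 45 mm high, standing on its flange; origin at its underside
Things that resemble listed ones, but are neither listed nor needed, are in the scene too. What is shaped like the press_plate but blue or purple is not meant.

How it is judged:
On the way, in this order (a step that is already met when the one before it is completed fails the run):
1. the board's nest has been pushed one station clockwise to the front and rests in its detent, before the plate is fitted (value of joint index_table between 1.5108 and 1.6308 rad and velocity of joint index_table between -0.05 and 0.05 rad/s and distance between press_plate and nest_seat above 0.08 m), for 0.2 s.
2. the press plate has been lowered over the two guide pins and lies flat on the nest (value of joint index_table between 1.5108 and 1.6308 rad and velocity of joint index_table between -0.05 and 0.05 rad/s and x of press_plate in the frame of nest_seat between -0.005 and 0.005 m and y of press_plate in the frame of nest_seat between -0.005 and 0.005 m and z of press_plate in the frame of nest_seat between -0.003 and 0.003 m and angle between the z axis of press_plate and the z axis of nest_seat, either way round below 0.05 rad and angle between press_plate's own z axis and vertical below 0.8 rad), for 0.2 s.
At the end, for the whole second after the job is handed in: the index table stands still one station (1.571 rad) clockwise of its start within 0.06 rad; the press plate lies at rest on the board's nest, over both pins, its underside within 3 mm of the seat, within 5 mm of centre either way, and parallel to the face within 0.05 rad (all of step 2 and linear speed of press_plate below 0.02 m/s and angular speed of press_plate below 0.1 rad/s); the robot touches nothing.
It fails at once if the index table is turned past the front station or the wrong way (more than 0.3 rad) (value of joint index_table above 1.8708 rad or value of joint index_table below -0.3 rad).
It fails at once if the press plate is dropped or thrown onto the nest (faster than 0.4 m/s within 50 mm of the seat) (distance between press_plate and nest_seat below 0.05 m and linear speed of press_plate above 0.4 m/s).
It fails at once if a bystander is shifted by more than 30 mm (distance of any of breadboard, multimeter, mouse, parts_bin, screwdriver, power_brick, solder_reel from where it was at the start of the episode above 0.03 m).
It also fails if it takes over 58 s, if anything falls off the work surface, if the arm or the gripper's body presses on something with over 40 N, if the wrist force passes 120 N, or if a joint passes its speed limit or range.

## Robot

A 7-joint arm with a two-finger parallel gripper is mounted at the origin on the work surface. World frame = base frame: x ahead of the robot, y to its left, z up, the work surface at z = 0. Lengths are in m, angles in rad, forces in N, time in s.
With the tool pointing down it reaches from about 0.35 to 0.9 m from the base axis. Payload 19.9 kg.
Tool frame: the origin (TCP) lies midway between the tips of the shut fingers; the grasp point (between the pads) lies 19 mm behind it; z points along the fingers, y is the direction in which the jaws open and shut (so a half turn about z gives the same grasp; the last joint's range is limited). The gripper opens to 85 mm and grips with 20 to 120 N. Pads are 22 mm wide; open, the fingers measure 114 mm over their backs; the gripper's body (76 mm by 85 mm) begins 54 mm behind the grasp point. The pads swing forward as they close: fully open they stand 13 mm farther back than shut.
Start: joints at [1.262, 0.417, -0.01, 1.614, 0.005, 1.111, -0.053], TCP at [0.165, -0.603, 0.231] pointing down, gripper open.
Joint ranges: [-2.81, 2.81], [-0.39, 2.02], [-1.27, 1.25], [0.06, 2.57], [-1.19, 4.33], [0.19, 2], [-2.82, 2.82]. Speed limits (rad/s): [1.89, 1.89, 2.39, 2.39, 3.01, 3.01, 3.01].

## Interface

Orientations are given as a unit quaternion [x, y, z, w].
In Python, from bench import manip gives the robot as it stands.
- The arm moves only by the tool jog_arm, never from a script. Its argument "commands" is one flat list of numbers, 4 for each row, row after row: the shift along the tool's x, y, z in cm, then the turn about the tool's z in degrees. In form: [tx, ty, tz, yaw, tx, ty, tz, yaw, ...]. A call has 1 to 20 rows; each row shifts and turns the commanded pose from where the row before left it, along the tool's axes as they then stand; what a row does not reach is not made up. A row lasts 1/8 s, in which the tool goes at most 62.5 mm and 10.7 degrees, less where a joint would pass 70% of its speed; a pose out of reach is approached as far as the arm can. A call is refused whole if a number of a shift passes 6.25 or a number of a turn 10.7, either way. A call with a gripper value outside its range is refused whole. "hand" is the closure in counts, from 0 (fully open) to 255 (shut), set as the call begins (left out, the last holds). The fingers move at their own pace and stop on an object; "grip_force" is the grip in N (left out, the last holds). Time passes only in rows, so rows that do not move let the fingers close. It gives the time, the measured TCP pose, the force and the opening at its end, in the units of the state.
- manip.state(): the state, without advancing time (a new reading comes with each control period).
- manip.read_camera(name): name is "scene" or "top"; returns the picture (400x640x3 uint8, blue, green, red); there is no depth.
- manip.get_calibration(name): a dict with "fx", "fy", "cx", "cy" (pixels), "world_from_camera" (4x4, takes a point from camera to world coordinates). Camera axes: x right, y down, z forward; pixel columns grow to the right and rows downward; lengths in m; the calibration is good to about 2 mm. A picture is of the moment at which its call begins. get_calibration takes no time and is no camera call.
- manip.finish_job(): hands the job in, once; it reports no verdict.
Trained networks look in the newest picture that a camera, given by its name, has taken for a name from the list of things; names that differ only in an ending like _2 or _b are one class to them, and where a whole thing is asked for, a point or a joint stands for the part that bears it (a point fixed in the world has none). Each returns a list of dicts, best first, with "score" (0 to 1); they miss things now and then, are a little off and sometimes report something else, mostly with a low value. They report only what shows in the picture. A call takes as long as a camera call. They do not tell look-alikes from the thing itself.
- manip.search_frame(camera, label): "uv" ([column, row] in pixels, amid what is visible of it).
The state is a dict: "time": time; "q": joint angles; "dq": joint speeds; "joint_torque": joint torques, N m; "ee_pos": TCP position; "tcp_rot": TCP orientation; "ft_force": force on the tool from outside, world axes, zero at the start; "ft_torque": the same for the moment, N m; "finger_gap": finger opening in m.
Only numpy, scipy, OpenCV 4.12 (cv2) and the standard library are available. Lean on these libraries where they do the work, as an engineer would, in place of code of your own. Each camera call takes 0.05 s, during which the arm holds its last target.

## Working session

There is one attempt and no reset: what is moved stays moved. The work goes in short steps, Python scripts to look and compute and a tool call to move; the robot and the scene stay as the last step left them, time stands still between calls to the robot, and variables do not carry over. Pictures are saved under pics/ and viewed, and the job is handed in when it is done.

Besides the shell and the picture viewer there is one more tool, called after "Emit:" in YAML: its name, and indented under it one key for each argument. jog_arm: Moves the arm, as the interface text tells. Its arguments: {"type":"object","properties":{"commands":{"type":"array"},"hand":{"type":"number"},"grip_force":{"type":"number"}},"required":["commands"]}

```bash
mkdir -p pics; ls; python3 - <<'E'
from bench import manip
import cv2
s=manip.state()
for k in s: print(k,s[k])
for n in ("scene","top"):
    cv2.imwrite(f"pics/{n}0.png",manip.read_camera(n)); c=manip.get_calibration(n); print(n,c)
    for l in ("press_plate","plate_handle","push_post","nest_seat","hub","fixture"):
        print(l,[(r['uv'],round(r['score'],2)) for r in manip.search_frame(n,l)])
print(manip.state()['time'])
E
```

```text
pics
time 0.0
q [ 1.26150333  0.41799317 -0.01027599  1.61419256  0.00472284  1.1107223
 -0.05303972]
dq [-0.00119241  0.00010603  0.00039066  0.00132724  0.00014144 -0.00010824
 -0.00141235]
joint_torque [ 1.03541088e-04 -8.64437127e+01  6.78939577e-01 -4.34892762e+01
  1.91598712e-02  7.53725879e-03 -1.35929889e-05]
ee_pos [ 0.1652479  -0.60237982  0.23064071]
tcp_rot [ 9.91052108e-01  1.33473976e-01 -1.48388706e-04 -6.29114540e-04]
ft_force [ 1.17624616  0.26628654 -0.0061468 ]
ft_torque [-0.01768507 -0.03049803  0.05828677]
finger_gap 0.08524931481840449
scene {'fx': 411.5709304284085, 'fy': 411.5709304284085, 'cx': 309.9127791844318, 'cy': 193.93655797233833, 'world_from_camera': array([[ 0.76790744,  0.41879098, -0.48469814,  1.07883802],
       [ 0.64054347, -0.50760516,  0.57623005, -0.69543124],
       [-0.00471533, -0.75296157, -0.6580476 ,  0.87538992],
       [ 0.        ,  0.        ,  0.        ,  1.        ]])}
press_plate [([360.3, 165.4], 0.92), ([322.2, 130.1], 0.78), ([320.6, 156.4], 0.72), ([206.9, 350.6], 0.53)]
plate_handle [([319.9, 156.2], 0.88), ([359.7, 168.2], 0.81), ([322.7, 124.9], 0.73)]
push_post [([365.2, 233.1], 0.92)]
nest_seat [([363.0, 231.9], 0.87)]
hub [([365.3, 234.8], 0.82)]
fixture [([366.9, 253.7], 0.79)]
top {'fx': 373.7979943125131, 'fy': 373.7979943125131, 'cx': 325.2735297741168, 'cy': 194.87583976069146, 'world_from_camera': array([[-0.0284117 , -0.99507378,  0.09497862,  0.38012087],
       [-0.99892142,  0.03175502,  0.03387639, -0.0325809 ],
       [-0.03672556, -0.09391369, -0.99490273,  1.16395863],
       [ 0.        ,  0.        ,  0.        ,  1.        ]])}
press_plate [([203.4, 281.6], 0.94), ([246.1, 249.8], 0.68), ([443.8, 246.7], 0.65), ([234.0, 198.9], 0.55)]
plate_handle [([243.8, 247.0], 0.89), ([237.2, 198.5], 0.69)]
push_post [([349.6, 103.0], 0.66)]
nest_seat [([348.5, 101.9], 0.86)]
hub [([350.4, 103.1], 0.79)]
fixture [([352.0, 105.7], 0.9)]
0.7
```

View pics/scene0.png

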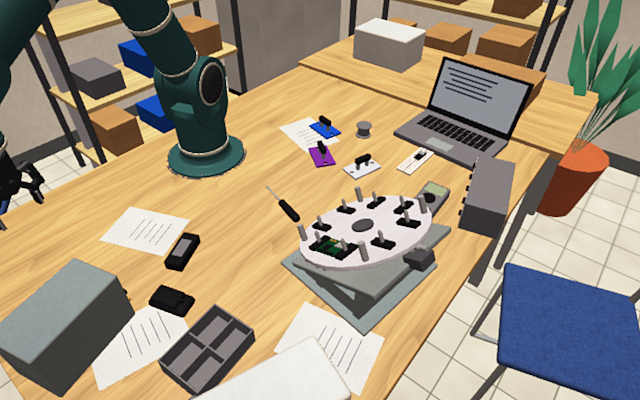

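View pics/top0.png

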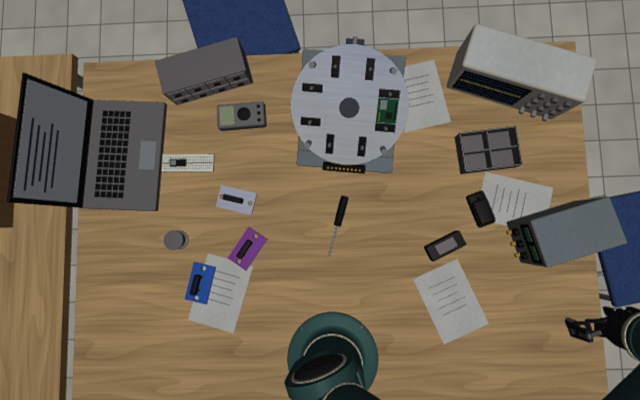

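```bash
python3 - <<'E'
import cv2
a=cv2.imread('pics/top0.png');b=cv2.imread('pics/scene0.png')
cv2.imwrite('pics/t1.png',cv2.resize(a[30:180,280:420],None,fx=4,fy=4,interpolation=cv2.INTER_CUBIC)[:600])
cv2.imwrite('pics/t2.png',cv2.resize(a[175:275,205:285],None,fx=6,fy=6,interpolation=cv2.INTER_CUBIC))
cv2.imwrite('pics/s1.png',cv2.resize(b[175:325,270:470],None,fx=4,fy=4,interpolation=cv2.INTER_CUBIC))
cv2.imwrite('pics/s2.png',cv2.resize(b[110:190,300:400],None,fx=6,fy=6,interpolation=cv2.INTER_CUBIC))
E
```

```text
(no output)
```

View pics/t1.png

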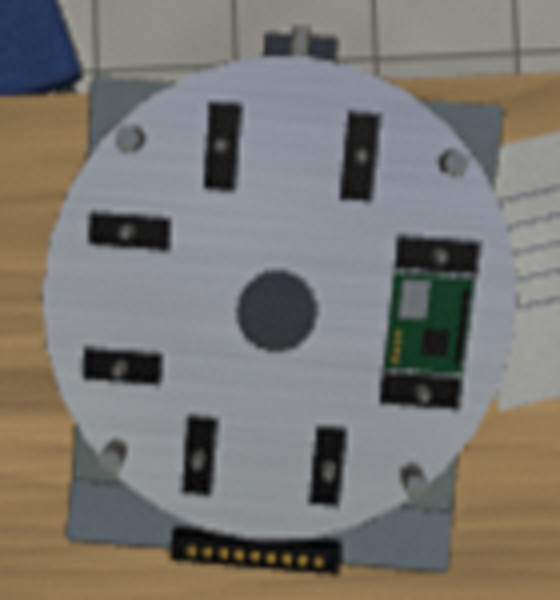

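View pics/t2.png

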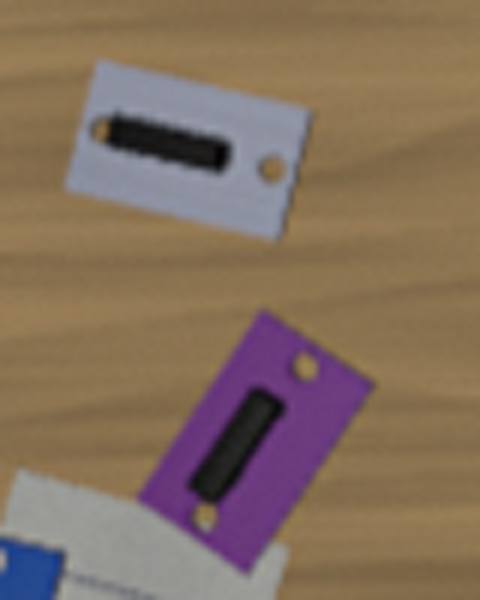

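View pics/s1.png

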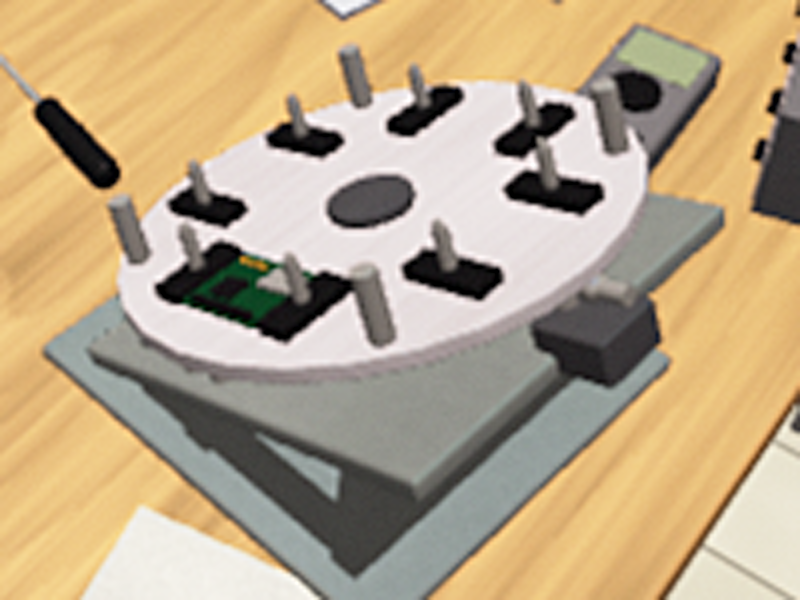

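View pics/s2.png

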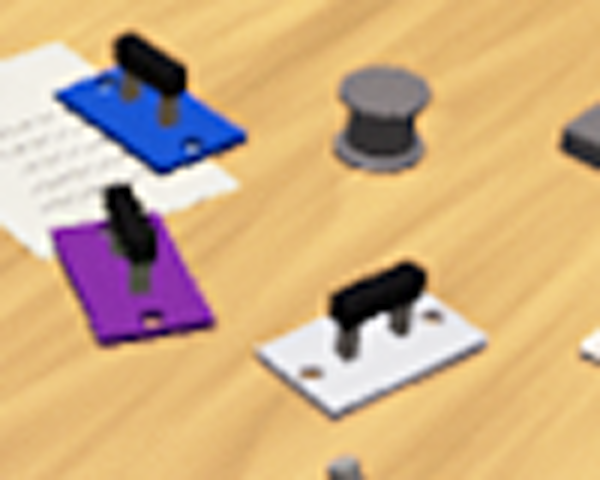

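```bash
cat > h.py <<'E'
import numpy as np, cv2
from bench import manip
from scipy.optimize import least_squares
def K(n):
    c=manip.get_calibration(n);return c,np.linalg.inv(c['world_from_camera'])
def proj(n,P):
    c,Wi=K(n);P=np.atleast_2d(P);q=P@Wi[:3,:3].T+Wi[:3,3]
    return np.c_[c['fx']*q[:,0]/q[:,2]+c['cx'],c['fy']*q[:,1]/q[:,2]+c['cy']]
def back(n,uv,z):
    c,_=K(n);W=c['world_from_camera'];d=W[:3,:3]@np.array([(uv[0]-c['cx'])/c['fx'],(uv[1]-c['cy'])/c['fy'],1.])
    return W[:3,3]+d*(z-W[2,3])/d[2]
t=np.radians(25)
def diskframe(yaw):
    # columns: uphill (fixture +x in face), y, normal
    R=np.array([[np.cos(yaw),-np.sin(yaw),0],[np.sin(yaw),np.cos(yaw),0],[0,0,1]])
    return R@np.array([[np.cos(t),0,-np.sin(t)],[0,1,0],[np.sin(t),0,np.cos(t)]])
def up(p,o,f): return (np.array(p,float)+.5)/f-.5+np.array(o)
E
python3 - <<'E'
from h import *
# nest pins disk coords (uphill, y); order by angle
def pins():
    L=[]
    for k in range(4):
        a=k*np.pi/2; r=np.array([np.cos(a),np.sin(a)]);s=np.array([-r[1],r[0]])
        for y in(-46,46): L.append((.105*r+y/1000*s).tolist()+[.040])
    return np.array(L)
def posts():
    return np.array([[.15*np.cos(a),.15*np.sin(a),.045] for a in np.radians([45,135,225,315])])
sc_p=up([(293,100),(416,70),(527,88),(543,145),(441,228),(290,260),(188,231),(196,167)],(270,175),4)
sc_q=up([(349,50),(605,87),(368,272),(121,202)],(270,175),4)
tp_p=up([(221,145),(362,156),(441,256),(424,393),(328,467),(197,458),(120,369),(127,232)],(280,30),4)
tp_q=up([(130,137),(454,161)],(280,30),4)
cap_t=up([(277,311)],(280,30),4);cap_s=up([(370,201)],(270,175),4)
mp,mq=pins(),posts();cap=np.array([[0,0,.008]])
from scipy.spatial import cKDTree
def res(v,full=False):
    R=diskframe(v[3]);o=[]
    for n,ms in(('scene',[(mp,sc_p),(mq,sc_q),(cap,cap_s)]),('top',[(mp,tp_p),(mq,tp_q),(cap,cap_t)])):
        for m,p in ms:
            q=proj(n,m@R.T+v[:3]);d,i=cKDTree(q).query(p);o.append(q[i]-p)
    if full:
        for x in o: print(np.round(x,1).tolist())
    return np.concatenate([x.ravel() for x in o])
p0=back('top',cap_t[0],.158);print(p0)
best=min((least_squares(res,[p0[0],p0[1],.15,y],loss='soft_l1') for y in np.radians([-8,-4,0,4,8])),key=lambda r:r.cost)
print(best.x,np.degrees(best.x[3]),best.cost);res(best.x,True)
# foot
for c in[(92,80),(503,107),(66,540),(448,571)]: print(back('top',up(c,(280,30),4),.012))
# plate
tc=[back('top',up(c,(205,175),6),.008) for c in[(97,60),(312,110),(280,240),(66,188)]]
C=np.mean(tc,0);print('plate top',C,[np.linalg.norm(tc[i]-tc[i-1]) for i in range(4)])
l=tc[1]-tc[0]+tc[2]-tc[3];print('yaw long',np.degrees(np.arctan2(l[1],l[0])))
sc=[back('scene',up(c,(300,110),6),.008) for c in[(257,350),(337,410),(487,340)]]
print('scene',(sc[0]+sc[2])/2,np.linalg.norm(sc[0]-sc[1]),np.linalg.norm(sc[1]-sc[2]),sc)
hb=[back('top',up(c,(205,175),6),.053) for c in[(110,132),(228,155)]];print(hb,np.mean(hb,0))
E
```

```text
[ 0.71651134 -0.07036328  0.158     ]
[ 0.72386158 -0.07055178  0.1461089  -0.12111261] -6.939241305954397 5.093451259096392
[[-0.2, -0.1], [-0.3, -0.1], [-0.6, -0.4], [-0.0, 0.2], [-0.4, -0.4], [0.1, -0.0], [-0.7, -0.5], [-0.6, -0.3]]
[[0.1, 0.7], [-0.0, 0.8], [-0.8, 1.0], [-0.0, 0.8]]
[[0.3, 0.1]]
[[-0.4, -0.4], [-0.3, -0.6], [-0.1, -0.4], [-0.1, 0.2], [0.0, 1.2], [-0.1, 0.7], [-0.7, 0.0], [-0.6, -0.4]]
[[-0.7, -0.5], [0.2, -0.5]]
[[-0.2, -0.9]]
[0.96245492 0.06628282 0.012     ]
[ 0.92468289 -0.26101395  0.012     ]
[0.58808757 0.09520352 0.012     ]
[ 0.55345692 -0.20072945  0.012     ]
plate top [0.48497934 0.28687854 0.008     ] [np.float64(0.06881760968828009), np.float64(0.11724729531264134), np.float64(0.06954423901204283), np.float64(0.11641614852685205)]
yaw long -105.01750980647003
scene [0.48748355 0.28626555 0.008     ] 0.0689150226948359 0.11188854228718106 [array([0.43906515, 0.24025062, 0.008     ]), array([0.50613808, 0.22442336, 0.008     ]), array([0.53590195, 0.33228048, 0.008     ])]
[array([0.49086223, 0.31420687, 0.053     ]), array([0.47738461, 0.25447001, 0.053     ])] [0.48412342 0.28433844 0.053     ]
```

```bash
cat >> h.py <<'E'
HUB=np.array([.7222,-.0708,.15]);YAW=-.121
D=diskframe(YAW)
F=np.array([[np.cos(YAW),-np.sin(YAW),0],[np.sin(YAW),np.cos(YAW),0],[0,0,1]])
def disc(p): return HUB+D@np.array(p)
from scipy.spatial.transform import Rotation as Ro
def rep():
    s=manip.state();R=Ro.from_quat(s['tcp_rot']).as_matrix()
    print('t',s['time'],'tcp',s['ee_pos'].round(4) if hasattr(s['ee_pos'],'round') else s['ee_pos'],'yaw',np.degrees(np.arctan2(R[1,0],R[0,0])).round(2),'tilt',R[:,2],'f',np.round(s['ft_force'],1),'gap',round(s['finger_gap'],4))
    return s,R
def dtool(target):
    s,R=rep();d=R.T@(np.array(target)-s['ee_pos'])*100;print('tool cm',d.round(2));return d
E
python3 - <<'E'
from h import *
dtool([.3,-.4,.3])
for a in range(-45,46,15):
    r=np.radians(a);p=disc([-.15*np.cos(r),.15*np.sin(r),.0225]);print(a,p.round(4),'fix rel',(F.T@(p-disc([-.15*np.cos(.7854),-.15*np.sin(.7854),.0225]))*100).round(2))
for uv in[(505,235),(520,265),(620,200)]: print(back('top',uv,.12))
for uv in[(455,60),(465,90),(575,115)]: print(back('top',uv,.15))
E
```

```text
t 0.7 tcp [ 0.1654 -0.6027  0.2313] yaw 15.35 tilt [-8.75812624e-05  6.22649906e-05 -9.99999994e-01] f [0.6 0.4 0.8] gap 0.0854
tool cm [ 18.35 -15.98  -6.87]
-45 [ 0.6045 -0.1633  0.1256] fix rel [-0.  0. -0.]
-30 [ 0.5868 -0.1299  0.1155] fix rel [-2.16  3.11 -1.01]
-15 [ 0.5777 -0.0923  0.1092] fix rel [-3.52  6.72 -1.64]
0 [ 0.5778 -0.0532  0.107 ] fix rel [-3.98 10.61 -1.86]
15 [ 0.5871 -0.0153  0.1092] fix rel [-3.52 14.49 -1.64]
30 [0.6049 0.019  0.1155] fix rel [-2.16 18.11 -1.01]
45 [0.6301 0.0472 0.1256] fix rel [-0.   21.21 -0.  ]
[ 0.35409433 -0.48482353  0.12      ]
[ 0.27235343 -0.51885793  0.12      ]
[ 0.44013853 -0.79970662  0.12      ]
[ 0.84262232 -0.37022316  0.15      ]
[ 0.75538895 -0.39224924  0.15      ]
[ 0.67296611 -0.68219467  0.15      ]
```

Emit:
jog_arm:
  commands: [1.1,-4,-1,0,1.1,-4,-1,0,1.1,-4,-1,0,1.1,-4,-1,0,1.1,-4,-1,0,1.1,-4,-1,0,0,0,0,7.4,0,0,0,7.4,0,0,0,7.5]
  hand: 135
  grip_force: 30

```text
time: 1.82
ee_pos: [0.1655, -0.3538, 0.2915]
tcp_rot: [0.998, -0.063, 0.0, 0.0]
ft_force: [-0.9, -0.2, -0.2]
finger_gap: 0.0402
```

```bash
python3 -c "
from h import *
dtool([.6035,-.163,.20])"
```

```text
t 1.825 tcp [ 0.1655 -0.3538  0.2915] yaw -7.2 tilt [ 1.63331106e-04 -5.49508235e-04 -9.99999836e-01] f [-0.9 -0.2 -0.2] gap 0.0402
tool cm [ 41.06 -24.42   9.15]
```

Emit:
jog_arm:
  commands: [4.1,-2.44,0.2,0,4.1,-2.44,0.2,0,4.1,-2.44,0.2,0,4.1,-2.44,0.2,0,4.1,-2.44,0.2,0,4.1,-2.44,0.2,0,4.1,-2.44,0.2,0,4.1,-2.44,0.2,0,4.1,-2.44,0.2,0,4.1,-2.44,0.2,0,0,0,3.5,0,0,0,3.5,0,0,0,0,0]

```text
time: 3.45
ee_pos: [0.6009, -0.161, 0.1992]
tcp_rot: [0.998, -0.061, -0.002, -0.001]
ft_force: [-0.2, -0.6, 1.1]
finger_gap: 0.0399
```

```bash
python3 - <<'E'
from h import *
dtool([.6035,-.163,.118])
for n in("top","scene"):cv2.imwrite(f'pics/{n}1.png',manip.read_camera(n))
a=cv2.imread('pics/top1.png');b=cv2.imread('pics/scene1.png')
x=cv2.resize(a[30:180,280:420],None,fx=3,fy=3);y=cv2.resize(b[150:300,270:400],None,fx=3,fy=3)
cv2.imwrite('pics/c1.png',np.hstack([x,y]))
E
```

```text
t 3.45 tcp [ 0.6009 -0.161   0.1992] yaw -6.95 tilt [-0.00399769  0.00130314 -0.99999116] f [-0.2 -0.6  1.1] gap 0.0399
tool cm [0.32 0.17 8.12]
```

View pics/c1.png

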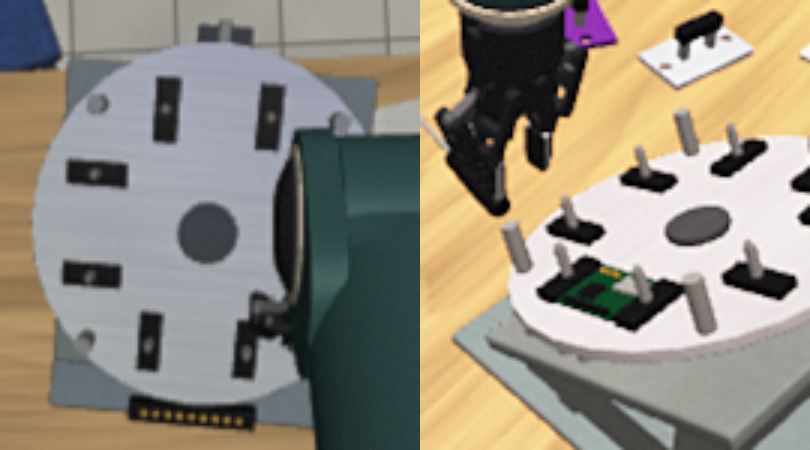

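```bash
python3 - <<'E'
from h import *
s,R=rep();p=s['ee_pos']
print(proj('scene',[p,p-R[:,2]*.007+R[:,1]*.02,p-R[:,2]*.007-R[:,1]*.02]))
print(proj('scene',[disc([-.106,-.106,.045])]))
E
```

```text
t 3.55 tcp [ 0.6025 -0.1613  0.2025] yaw -6.96 tilt [ 8.02298381e-04 -5.55781545e-05 -9.99999677e-01] f [ 1.4  0.4 -0.9] gap 0.0401
[[301.30973415 209.05437543]
 [294.95451718 210.90044056]
 [307.42163643 202.99045328]]
[[299.28638947 224.53011636]]
```

Emit:
jog_arm:
  commands: [0,0.2,2,0,0,0,2,0,0,0,2,0,0,0,1.5,0,0,0,1,0,0,0,0,0]

```text
time: 4.3
ee_pos: [0.6016, -0.1631, 0.1156]
tcp_rot: [0.998, -0.061, -0.0, -0.0]
ft_force: [-0.1, -0.2, -0.3]
finger_gap: 0.0404
```

```bash
python3 - <<'E'
from h import *
dtool([.6035,-.163,.118])
b=manip.read_camera('scene')
cv2.imwrite('pics/c2.png',cv2.resize(b[150:300,250:400],None,fx=4,fy=4))
E
```

```text
t 4.3 tcp [ 0.6016 -0.1631  0.1156] yaw -6.95 tilt [-9.41725710e-04  4.48041954e-04 -9.99999456e-01] f [-0.1 -0.2 -0.3] gap 0.0404
tool cm [ 0.19 -0.03 -0.24]
```

View pics/c2.png

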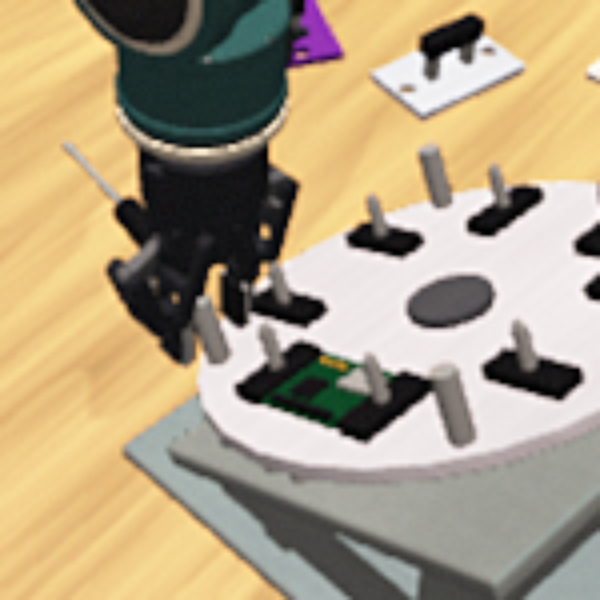

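Emit:
jog_arm:
  commands: [0.1,-0.4,0,0,0,-0.4,0,0,0,-0.4,0,0,-0.72,-1.04,0.34,0,-0.72,-1.04,0.34,0,-0.72,-1.04,0.34,0,-0.45,-1.2,0.21,0,-0.45,-1.2,0.21,0,-0.45,-1.2,0.21,0,-0.15,-1.3,0.07,0,-0.15,-1.3,0.07,0,-0.15,-1.3,0.07,0]

```text
time: 5.85
ee_pos: [0.5781, -0.0402, 0.0978]
tcp_rot: [0.998, -0.061, 0.0, -0.0]
ft_force: [0.5, -1.3, 0.8]
finger_gap: 0.0403
```

```bash
python3 - <<'E'
from h import *
rep()
b=manip.read_camera('scene')
cv2.imwrite('pics/c3.png',cv2.resize(b[150:300,250:450],None,fx=4,fy=4))
E
```

```text
t 5.85 tcp [ 0.5781 -0.0402  0.0978] yaw -6.95 tilt [ 4.32507555e-04  1.51949553e-04 -9.99999895e-01] f [ 0.5 -1.3  0.8] gap 0.0403
```

View pics/c3.png

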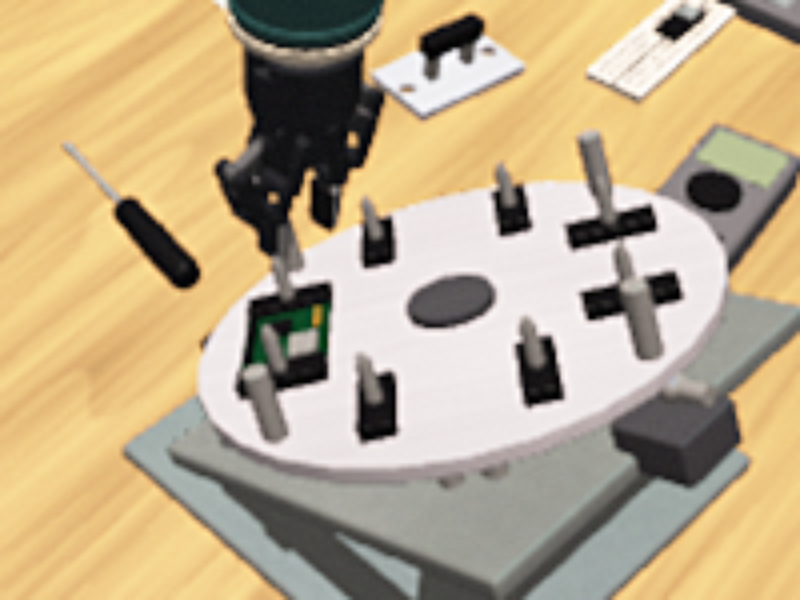

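Emit:
jog_arm:
  commands: [0.15,-1.3,-0.07,0,0.15,-1.3,-0.07,0,0.15,-1.3,-0.07,0,0.45,-1.2,-0.21,0,0.45,-1.2,-0.21,0,0.45,-1.2,-0.21,0,0.52,-0.75,-0.25,0,0.52,-0.75,-0.25,0,0.52,-0.75,-0.25,0,0.52,-0.6,-0.25,0,0,0,0,0,0,0,0,0]

```text
time: 7.4
ee_pos: [0.6289, 0.0569, 0.1161]
tcp_rot: [0.998, -0.061, 0.0, -0.0]
ft_force: [-0.3, 0.3, 0.3]
finger_gap: 0.0403
```

```bash
cat > ang.py <<'E'
from h import *
import sys
rep()
b=manip.read_camera('scene')
# overlay predicted pins at detent
v=cv2.resize(b[150:300,250:450],None,fx=4,fy=4)
L=[]
for k in range(4):
    a=k*np.pi/2; r=np.array([np.cos(a),np.sin(a)]);s=np.array([-r[1],r[0]])
    for y in(-.046,.046): L.append((.105*r+y*s).tolist()+[.040])
for a in np.radians([45,135,225,315]): L.append([.15*np.cos(a),.15*np.sin(a),.045])
for q in proj('scene',[disc(p) for p in L]):
    cv2.circle(v,tuple(int(i) for i in (q-np.array([250,150]))*4+2),4,(0,0,255),1)
cv2.imwrite('pics/%s.png'%sys.argv[1],v)
E
python3 ang.py c4
```

```text
t 7.4 tcp [0.6289 0.0569 0.1161] yaw -6.95 tilt [ 9.51568118e-05  2.32572874e-04 -9.99999968e-01] f [-0.3  0.3  0.3] gap 0.0403
```

View pics/c4.png

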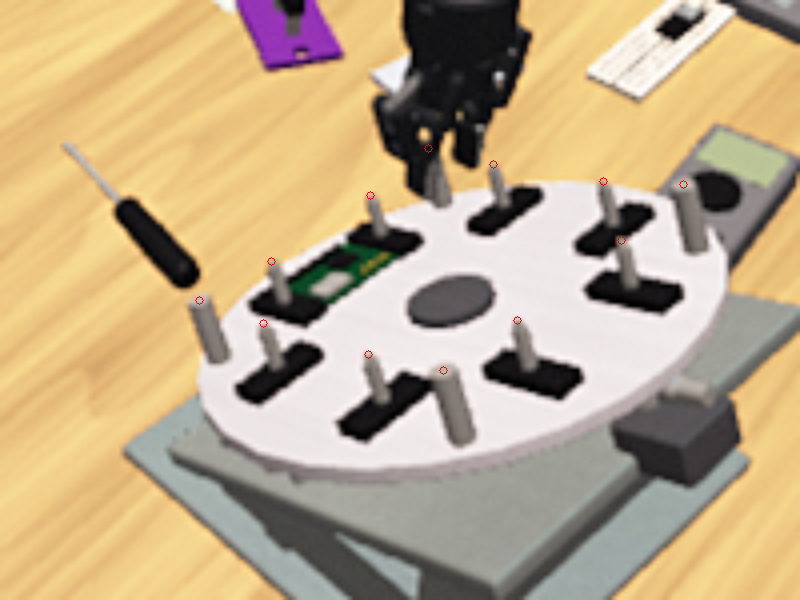

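Emit:
jog_arm:
  commands: [0,0.8,0,0,0,0,-1.5,0,0,0,-3,0,0,0,-4,0,0,0,-4,0,-1.5,-4,0,0,-1.5,-4,0,0,-1.5,-4,0,0,-1.5,-4,0,0,-1.5,-4,0,7.8]
  hand: 0

```text
time: 8.7
ee_pos: [0.5774, 0.2576, 0.2423]
tcp_rot: [0.992, -0.13, 0.0, -0.0]
ft_force: [0.5, -0.2, 0.9]
finger_gap: 0.0851
```

```bash
python3 ang.py c5; python3 - <<'E'
from h import *
v=manip.read_camera('top');cv2.imwrite('pics/top2.png',v)
cv2.imwrite('pics/c6.png',cv2.resize(v[30:180,280:420],None,fx=4,fy=4,interpolation=cv2.INTER_CUBIC))
E
```

```text
t 8.7 tcp [0.5774 0.2576 0.2423] yaw -14.9 tilt [ 8.03543221e-04  5.15422857e-04 -9.99999544e-01] f [ 0.5 -0.2  0.9] gap 0.0851
```

View pics/c5.png

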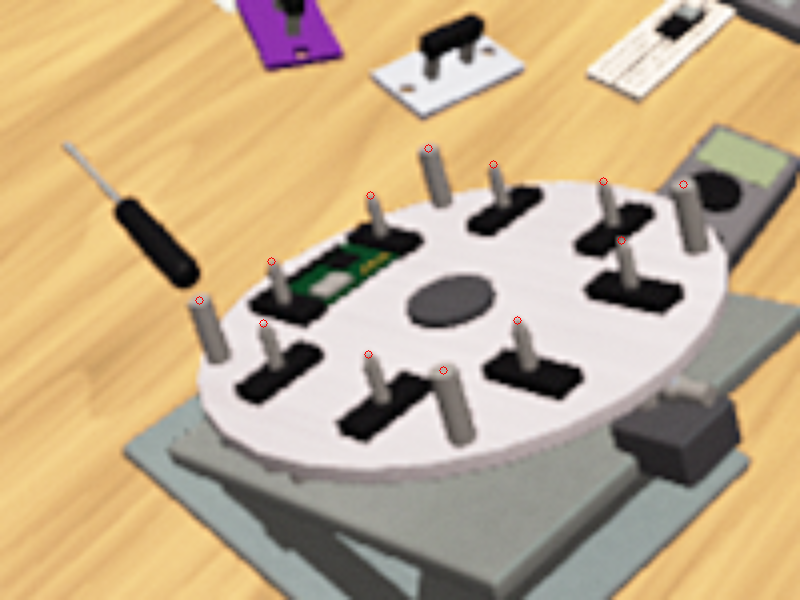

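View pics/c6.png

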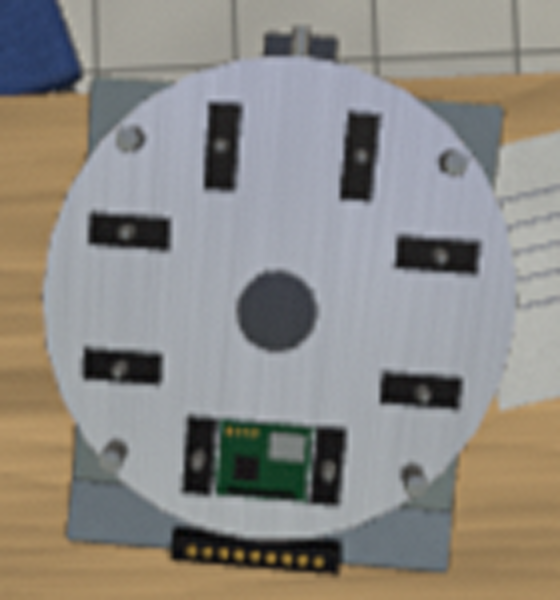

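```bash
python3 - <<'E'
from h import *
def pins():
    L=[]
    for k in range(4):
        a=k*np.pi/2; r=np.array([np.cos(a),np.sin(a)]);s=np.array([-r[1],r[0]])
        for y in(-46,46): L.append((.105*r+y/1000*s).tolist()+[.040])
    return np.array(L)
sc_p=up([(293,100),(416,70),(527,88),(543,145),(441,228),(290,260),(188,231),(196,167)],(270,175),4)
tp_p=up([(221,145),(362,156),(441,256),(424,393),(328,467),(197,458),(120,369),(127,232)],(280,30),4)
mp=pins()
from scipy.spatial import cKDTree
def res(v,cams):
    R=diskframe(v[2]);o=[]
    for n,p in cams:
        q=proj(n,mp@R.T+np.array([v[0],v[1],.15]));d,i=cKDTree(q).query(p);o.append((q[i]-p).ravel())
    return np.concatenate(o)
for cams in([('scene',sc_p)],[('top',tp_p)],[('scene',sc_p),('top',tp_p)]):
    r=least_squares(lambda v:res(v,cams),[.722,-.07,-.121]);print([c[0] for c in cams],r.x.round(4),r.cost.round(2))
s=[back('scene',up(c,(300,110),6),.053) for c in[(332,288),(418,264)]];print('bar top scene',s,np.mean(s,0))
E
```

```text
['scene'] [ 0.7268 -0.0741 -0.1225] 0.78
['top'] [ 0.7226 -0.0711 -0.1224] 2.48
['scene', 'top'] [ 0.7246 -0.0721 -0.122 ] 9.35
bar top scene [array([0.47082531, 0.2645452 , 0.053     ]), array([0.49526774, 0.31458777, 0.053     ])] [0.48304653 0.28956648 0.053     ]
```

```bash
sed -i 's/^HUB=.*/HUB=np.array([.7246,-.072,.15]);YAW=-.122/' h.py; python3 -c "
from h import *
dtool([.486,.2865,.028])"
```

```text
t 8.8 tcp [0.5755 0.2617 0.2425] yaw -14.65 tilt [ 3.11191573e-04  2.56130741e-03 -9.99996671e-01] f [ 0.7  0.  -0.2] gap 0.0853
tool cm [-9.28 -0.08 21.45]
```

Emit:
jog_arm:
  commands: [-3.1,0,1,0,-3.1,0,1,0,-3.1,-0.1,1,0,0,0,4,0,0,0,4,0,0,0,4,0,0,0,1.5,0,0,0,0,0]

```text
time: 9.8
ee_pos: [0.4881, 0.2811, 0.0765]
tcp_rot: [0.992, -0.128, -0.0, 0.0]
ft_force: [-0.6, -0.1, 1.1]
finger_gap: 0.0851
```

```bash
python3 - <<'E'
from h import *
dtool([.486,.2865,.028])
b=manip.read_camera('scene');a=manip.read_camera('top')
cv2.imwrite('pics/c7.png',np.hstack([cv2.resize(b[90:200,310:410],None,fx=4,fy=4),cv2.resize(a[155:265,180:280],None,fx=4,fy=4)]))
E
```

```text
t 9.8 tcp [0.4881 0.2811 0.0765] yaw -14.75 tilt [-4.06438806e-04 -6.35733678e-05 -9.99999915e-01] f [-0.6 -0.1  1.1] gap 0.0851
tool cm [-0.34 -0.47  4.85]
```

View pics/c7.png

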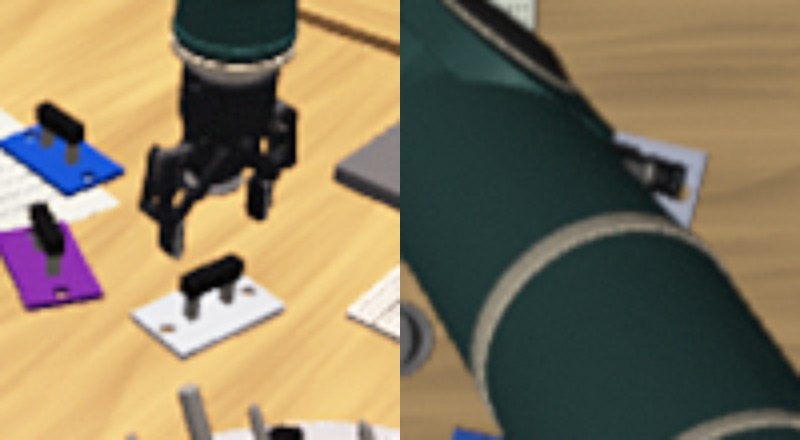

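Emit:
jog_arm:
  commands: [-0.2,-0.45,0,0,0,0,1.5,0,0,0,1.5,0,0,0,1,0,0,0,0.8,0,0,0,0,0]

```text
time: 10.65
ee_pos: [0.4869, 0.2859, 0.0274]
tcp_rot: [0.992, -0.128, -0.0, 0.0]
ft_force: [0.7, 0.0, -0.5]
finger_gap: 0.0854
```

```bash
python3 - <<'E'
from h import *
dtool([.486,.2865,.028])
b=manip.read_camera('scene')
cv2.imwrite('pics/c8.png',cv2.resize(b[100:190,310:410],None,fx=6,fy=6))
E
```

```text
t 10.65 tcp [0.4869 0.2859 0.0274] yaw -14.75 tilt [-9.53598549e-04 -3.79700892e-04 -9.99999473e-01] f [ 0.7  0.  -0.5] gap 0.0854
tool cm [-0.1  -0.04 -0.06]
```

View pics/c8.png

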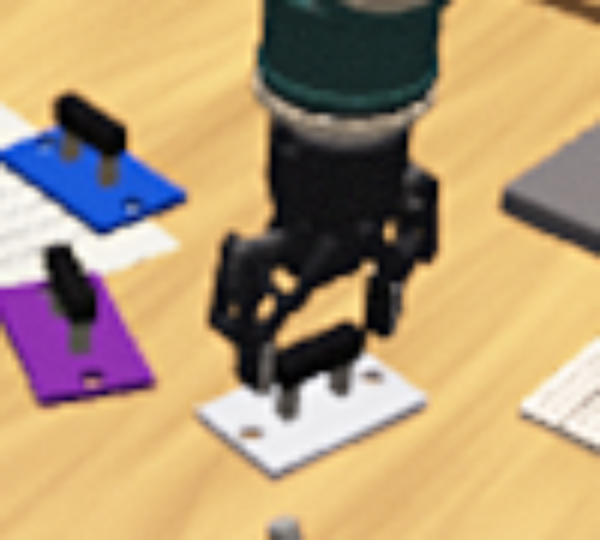

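Emit:
jog_arm:
  commands: [0,0,0,0,0,0,0,0,0,0,0,0,0,0,0,0,0,0,0,0,0,0,0,0,0,0,-1,0,0,0,-1,0,0,0,0,0]
  hand: 255
  grip_force: 20

```text
time: 11.82
ee_pos: [0.4877, 0.2862, 0.0491]
tcp_rot: [0.992, -0.128, 0.001, -0.0]
ft_force: [0.2, -0.0, -3.6]
finger_gap: 0.0593
```

```bash
python3 - <<'E'
from h import *
rep()
b=manip.read_camera('scene')
cv2.imwrite('pics/c9.png',cv2.resize(b[100:190,310:410],None,fx=6,fy=6))
E
```

```text
t 11.825 tcp [0.4877 0.2862 0.0491] yaw -14.77 tilt [ 1.29676222e-03  7.15407131e-04 -9.99998903e-01] f [ 0.2 -0.  -3.6] gap 0.0593
```

View pics/c9.png

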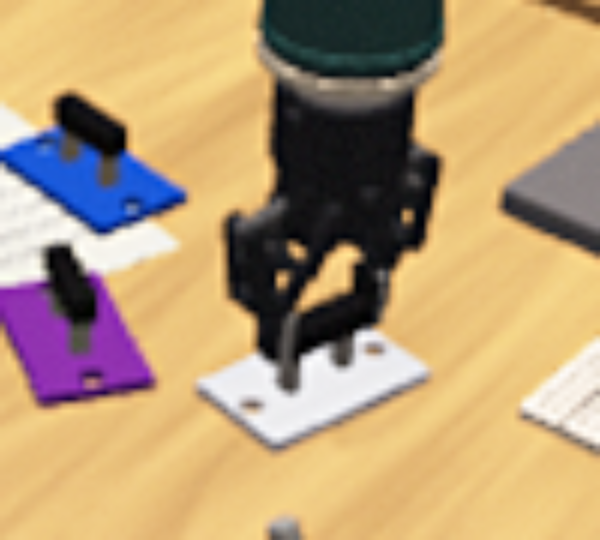

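```bash
python3 - <<'E'
from h import *
s,R=rep()
for z in(.06,.08,.10):
    for c in[(256,549),(256,530),(256,570),(172,545),(340,555)]:
        p=back('top',up(c,(280,30),4),z);print(z,c,(F.T@(p-HUB)*1000).round(0))
for c in [(256,549)]:
    print(proj('scene',[back('top',up(c,(280,30),4),z) for z in(.06,.08,.1)]))
b=manip.read_camera('scene')
cv2.imwrite('pics/c10.png',cv2.resize(b[190:280,250:380],None,fx=6,fy=6,interpolation=cv2.INTER_CUBIC))
E
```

```text
t 11.875 tcp [0.4874 0.286  0.0485] yaw -14.77 tilt [ 6.41273711e-04  3.28678690e-04 -9.99999740e-01] f [ 0.2 -0.5 -3.6] gap 0.0596
0.06 (256, 549) [-158.    1.  -90.]
0.06 (256, 530) [-144.    2.  -90.]
0.06 (256, 570) [-174.   -1.  -90.]
0.06 (172, 545) [-161.   63.  -90.]
0.06 (340, 555) [-157.  -62.  -90.]
0.08 (256, 549) [-162.    1.  -70.]
0.08 (256, 530) [-148.    2.  -70.]
0.08 (256, 570) [-177.   -1.  -70.]
0.08 (172, 545) [-164.   62.  -70.]
0.08 (340, 555) [-161.  -61.  -70.]
0.1 (256, 549) [-165.    0.  -50.]
0.1 (256, 530) [-151.    2.  -50.]
0.1 (256, 570) [-180.   -1.  -50.]
0.1 (172, 545) [-167.   61.  -50.]
0.1 (340, 555) [-164.  -60.  -50.]
[[318.2354165  220.07303682]
 [317.42662532 214.33549822]
 [316.60167838 208.48335117]]
```

View pics/c10.png

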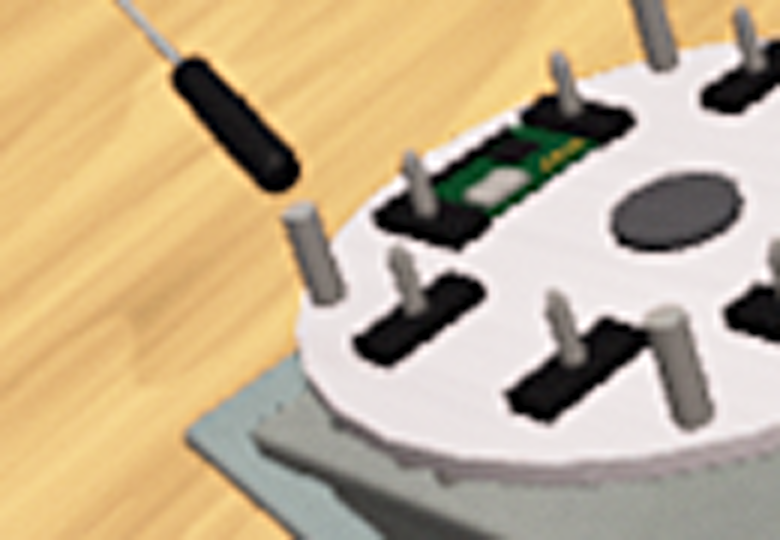

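```bash
python3 - <<'E'
from h import *
for c in[(285,180),(190,70)]:
    p=back('scene',up(c,(250,190),6),.012);print(p,(F.T@(p-HUB)*1000).round(0))
for c in[(344,196),(337,226)]:
    p=back('top',c,.012);print(p,(F.T@(p-HUB)*1000).round(0))
s,R=rep()
print('above strip', (HUB+F@np.array([-.200,.02,0])))
dtool(np.r_[(HUB+F@np.array([-.200,.02,0]))[:2],.15])
h=disc([-.105,0,.053]);print('handle seated',h)
E
```

```text
[ 0.48773902 -0.05276873  0.012     ] [-237.  -10. -138.]
[ 0.39603043 -0.02308849  0.012     ] [-332.    9. -138.]
[ 0.48475661 -0.05115032  0.012     ] [-241.   -8. -138.]
[ 0.3930107  -0.02663317  0.012     ] [-335.    5. -138.]
t 11.925 tcp [0.4872 0.2859 0.0482] yaw -14.77 tilt [ 1.55081039e-04  5.03075011e-05 -9.99999987e-01] f [ 0.4 -0.4 -4.1] gap 0.0595
above strip [ 0.52852051 -0.02780914  0.15      ]
t 11.925 tcp [0.4872 0.2859 0.0482] yaw -14.77 tilt [ 1.55081039e-04  5.03075011e-05 -9.99999987e-01] f [ 0.4 -0.4 -4.1] gap 0.0595
tool cm [ 11.99  29.28 -10.18]
handle seated [ 0.60791272 -0.0576931   0.1536594 ]
```

Emit:
jog_arm:
  commands: [0,0,-3.4,-2.6,0,0,-3.4,-2.6,0,0,-3.4,-2.6,1.1,4.08,0,0,1.1,4.08,0,0,1.1,4.08,0,0,1.1,4.08,0,0,1.1,4.08,0,0,1.1,4.08,0,0,1.1,4.08,0,0,1.0,4.08,0,0,0,0,1,0,0,0,0,0]

```text
time: 13.55
ee_pos: [0.5333, -0.048, 0.1392]
tcp_rot: [0.998, -0.061, -0.001, -0.0]
ft_force: [0.4, 0.6, -3.7]
finger_gap: 0.0595
```

```bash
cat > look.py <<'E'
from h import *
import sys
s,R=rep();print('fix rel',(F.T@(s['ee_pos']-HUB)*1000).round(1))
b=manip.read_camera('scene')
cv2.imwrite(f'pics/{sys.argv[1]}.png',cv2.resize(b[150:250,255:385],None,fx=6,fy=6,interpolation=cv2.INTER_CUBIC))
E
python3 look.py d1
```

```text
t 13.55 tcp [ 0.5333 -0.048   0.1392] yaw -6.95 tilt [-1.75802610e-03  6.74146143e-04 -9.99998227e-01] f [ 0.4  0.6 -3.7] gap 0.0595
fix rel [-192.7    0.5  -10.8]
```

View pics/d1.png

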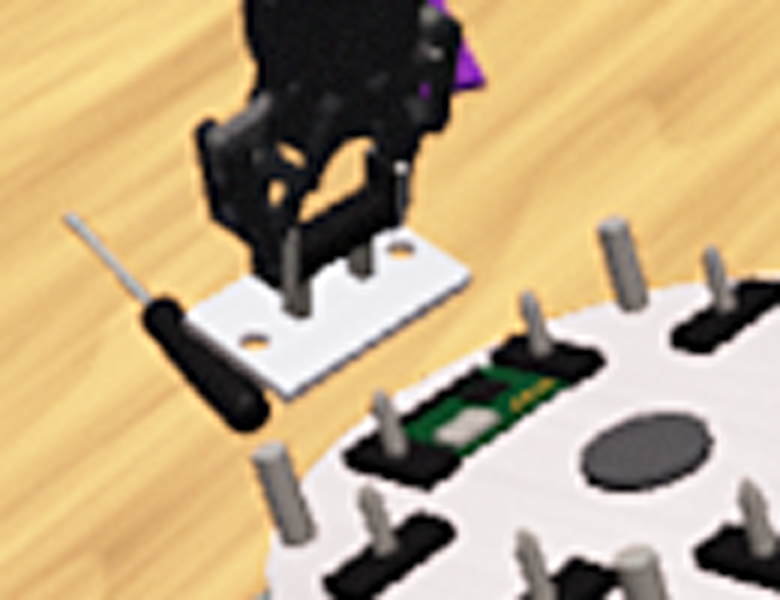

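Emit:
jog_arm:
  commands: [0,0,1,0,0,0,1,0,0,0,0.7,0,0,0,0,0]

```text
time: 14.1
ee_pos: [0.5337, -0.0484, 0.1124]
tcp_rot: [0.998, -0.061, -0.001, -0.0]
ft_force: [-0.6, 0.7, -3.6]
finger_gap: 0.0596
```

Underside now about z = 0.085. I'll step down, watching the force.

Emit:
jog_arm:
  commands: [0,0,0.4,0,0,0,0.4,0,0,0,0,0]

```text
time: 14.48
ee_pos: [0.5339, -0.0485, 0.1048]
tcp_rot: [0.998, -0.061, -0.0, -0.0]
ft_force: [0.7, 0.3, -4.1]
finger_gap: 0.0596
```

Emit:
jog_arm:
  commands: [0,0,0.3,0,0,0,0.3,0,0,0,0,0]

```text
time: 14.85
ee_pos: [0.5339, -0.0485, 0.0988]
tcp_rot: [0.998, -0.061, -0.0, -0.0]
ft_force: [0.5, 0.0, -3.5]
finger_gap: 0.0594
```

```bash
python3 look.py d2
```

```text
t 14.85 tcp [ 0.5339 -0.0485  0.0988] yaw -6.96 tilt [-4.00136014e-04  1.36157512e-04 -9.99999911e-01] f [ 0.5  0.  -3.5] gap 0.0594
fix rel [-1.921e+02  1.000e-01 -5.120e+01]
```

View pics/d2.png

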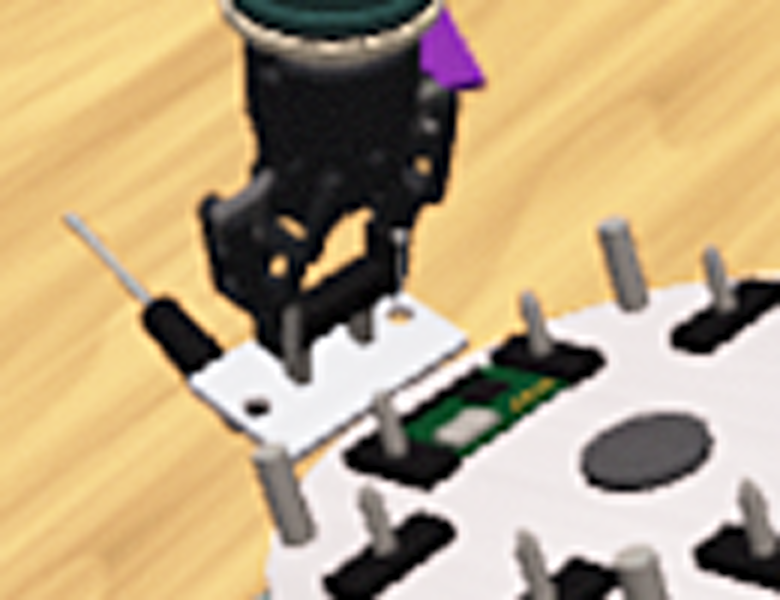

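Emit:
jog_arm:
  commands: [0,0,0.3,0,0,0,0.3,0,0,0,0,0]

```text
time: 15.28
ee_pos: [0.5338, -0.0485, 0.0928]
tcp_rot: [0.998, -0.061, -0.0, -0.0]
ft_force: [-0.5, -0.2, -3.4]
finger_gap: 0.0596
```

Emit:
jog_arm:
  commands: [0,0,0.3,0,0,0,0.3,0,0,0,0,0]

```text
time: 15.65
ee_pos: [0.5339, -0.0485, 0.0868]
tcp_rot: [0.998, -0.061, -0.0, -0.0]
ft_force: [0.1, -0.8, -3.8]
finger_gap: 0.06
```

Emit:
jog_arm:
  commands: [0,0,-2,0,0,0,-2,0,1.7,0,0,0,0,0,0.6,0,0,0,0,0]

```text
time: 16.27
ee_pos: [0.55, -0.0504, 0.1202]
tcp_rot: [0.998, -0.061, -0.001, -0.0]
ft_force: [-0.6, 0.0, -3.5]
finger_gap: 0.0595
```

```bash
python3 look.py d3
```

```text
t 16.275 tcp [ 0.55   -0.0504  0.1202] yaw -6.95 tilt [-1.82184520e-03  3.41189343e-04 -9.99998282e-01] f [-0.6  0.  -3.5] gap 0.0595
fix rel [-1.759e+02  1.000e-01 -2.980e+01]
```

View pics/d3.png

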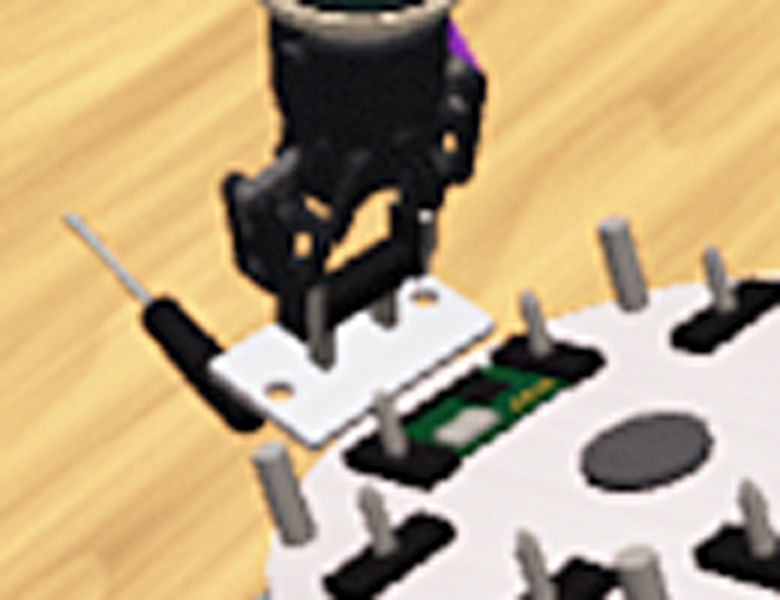

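Emit:
jog_arm:
  commands: [0,0,0.5,0,0,0,0.3,0,0,0,0.1,0,0,0,0,0]

```text
time: 16.82
ee_pos: [0.5502, -0.0505, 0.1125]
tcp_rot: [0.998, -0.061, -0.001, 0.0]
ft_force: [-11.1, 0.3, 14.7]
finger_gap: 0.0594
```

Emit:
jog_arm:
  commands: [-0.18,0,0.17,0,-0.18,0,0.17,0,0,0,0,0]

```text
time: 17.2
ee_pos: [0.5471, -0.0501, 0.1089]
tcp_rot: [0.998, -0.061, -0.0, 0.0]
ft_force: [-4.5, 0.5, 6.6]
finger_gap: 0.0596
```

```bash
python3 look.py d4
```

```text
t 17.2 tcp [ 0.5471 -0.0501  0.1089] yaw -6.95 tilt [-1.05840119e-04 -1.83491693e-04 -9.99999978e-01] f [-4.5  0.5  6.6] gap 0.0596
fix rel [-1.788e+02  1.000e-01 -4.110e+01]
```

View pics/d4.png

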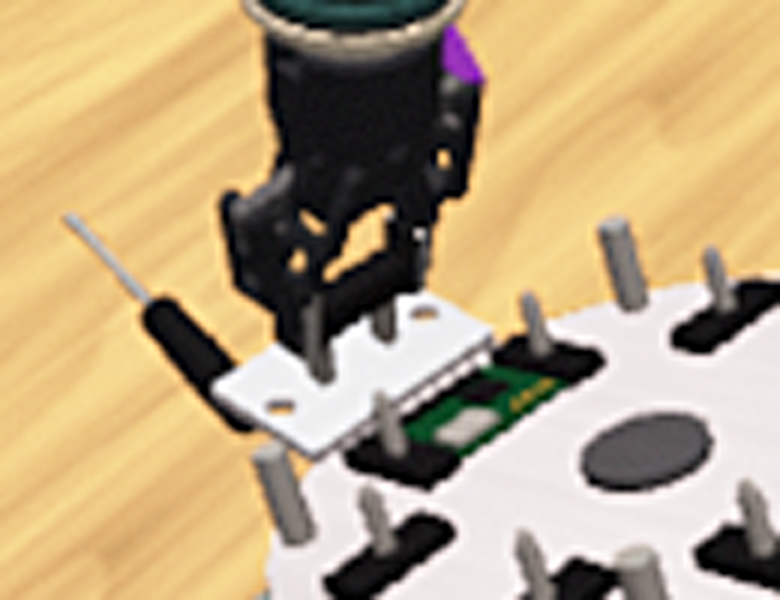

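Emit:
jog_arm:
  commands: [-0.15,0,0.25,0,-0.15,0,0.2,0,0,0,0,0]

```text
time: 17.62
ee_pos: [0.544, -0.0497, 0.1043]
tcp_rot: [0.998, -0.061, -0.0, 0.0]
ft_force: [-5.0, 0.5, 5.1]
finger_gap: 0.0597
```

Emit:
jog_arm:
  commands: [-0.15,0,0.25,0,-0.15,0,0.2,0,0,0,0,0]

```text
time: 18.0
ee_pos: [0.5411, -0.0493, 0.0997]
tcp_rot: [0.998, -0.061, -0.0, 0.0]
ft_force: [-4.7, 0.3, 3.8]
finger_gap: 0.06
```

```bash
python3 look.py d5
```

```text
t 18.0 tcp [ 0.5411 -0.0493  0.0997] yaw -6.95 tilt [-3.90073588e-04 -5.73359948e-05 -9.99999922e-01] f [-4.7  0.3  3.8] gap 0.06
fix rel [-184.9    0.2  -50.3]
```

View pics/d5.png

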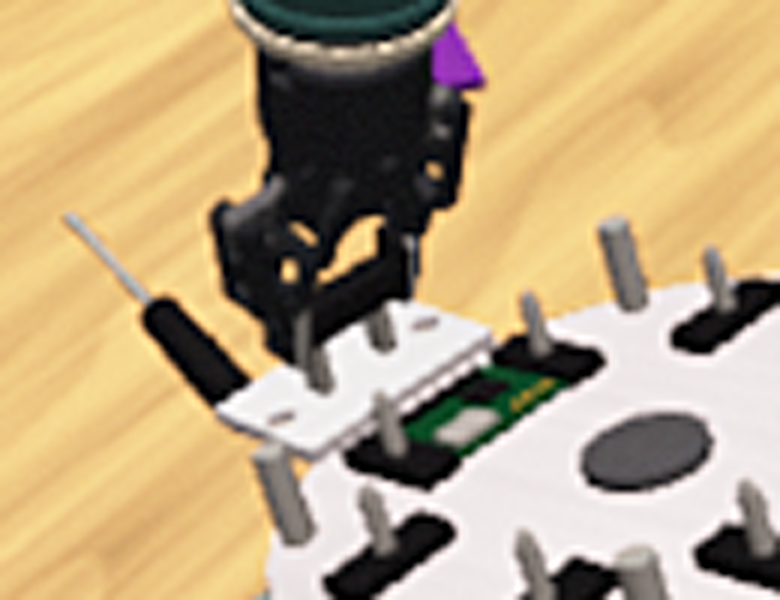

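Emit:
jog_arm:
  commands: [-0.15,0,0.2,0,-0.15,0,0.2,0,-0.15,0,0.2,0,-0.1,0,0.1,0,0,0,0,0]

```text
time: 18.68
ee_pos: [0.536, -0.0487, 0.0927]
tcp_rot: [0.998, -0.061, 0.0, -0.0]
ft_force: [0.0, 0.7, 3.7]
finger_gap: 0.0592
```

```bash
python3 look.py d6
```

```text
t 18.675 tcp [ 0.536  -0.0487  0.0927] yaw -6.96 tilt [ 2.04064899e-04  1.16125769e-04 -9.99999972e-01] f [0.  0.7 3.7] gap 0.0592
fix rel [-190.     0.2  -57.3]
```

View pics/d6.png

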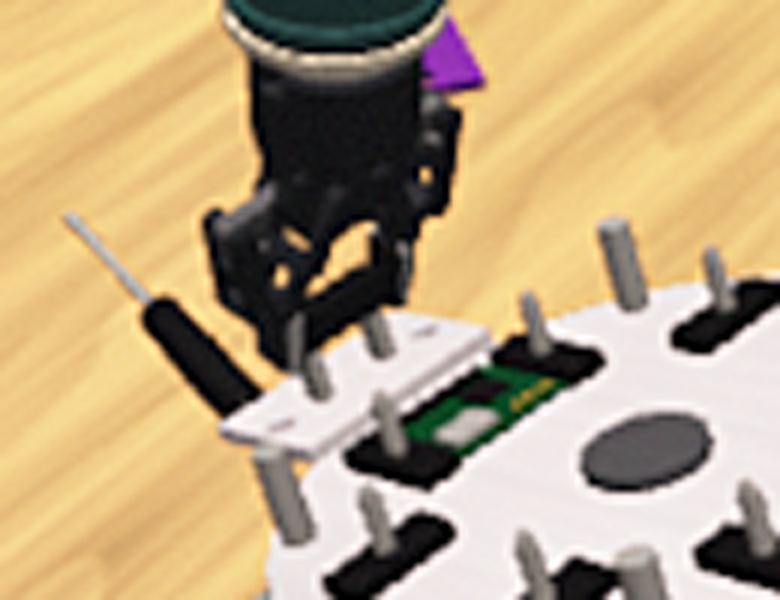

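Emit:
jog_arm:
  commands: [-0.3,0,-0.7,0,-0.8,0,-2,0,-0.5,0,-3,0,0,0,-3,0,1,0,-2,0,0,0,0,0]

```text
time: 19.48
ee_pos: [0.5305, -0.0481, 0.2007]
tcp_rot: [0.998, -0.061, 0.001, 0.0]
ft_force: [-0.2, -0.7, -4.3]
finger_gap: 0.0591
```

```bash
python3 - <<'E'
from h import *
s,R=rep();print('fix rel',(F.T@(s['ee_pos']-HUB)*1000).round(1))
b=manip.read_camera('scene');cv2.imwrite('pics/sc_d7.png',b)
cv2.imwrite('pics/d7.png',cv2.resize(b[120:220,265:365],None,fx=6,fy=6,interpolation=cv2.INTER_CUBIC))
E
```

```text
t 19.475 tcp [ 0.5305 -0.0481  0.2007] yaw -6.97 tilt [ 1.87230368e-03 -2.66665602e-04 -9.99998212e-01] f [-0.2 -0.7 -4.3] gap 0.0591
fix rel [-1.956e+02  1.000e-01  5.070e+01]
```

View pics/d7.png

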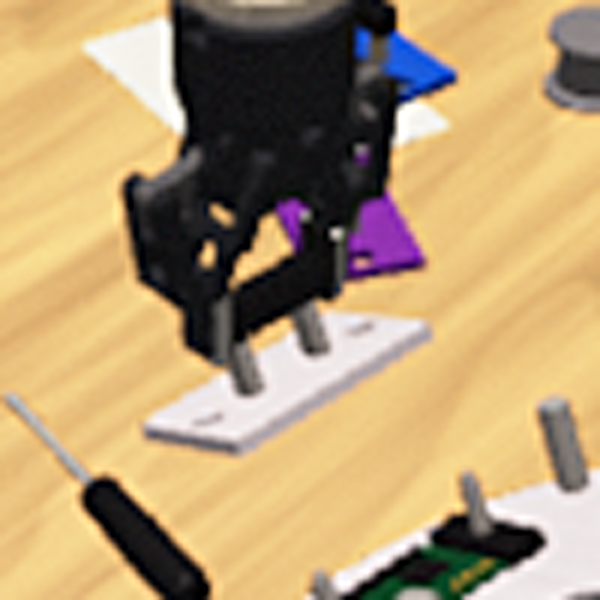

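```bash
cat > fitp.py <<'E'
from h import *
def fit(pts,ids,s,off,f,fixyaw=True):
    # plate-frame: x uphill-ish, y fix y
    M={'ll':(-.035,-.058,.008),'lr':(.035,-.058,.008),'rr':(.035,.058,.008),'rl':(-.035,.058,.008),'hm':(0,-.046,.008),'hp':(0,.046,.008),
       'brr':(.035,.058,0),'blr':(.035,-.058,0),'bll':(-.035,-.058,0)}
    m=np.array([M[i] for i in ids]);p=up(pts,off,f);tcp=np.array(s['ee_pos'])
    R=Ro.from_quat(s['tcp_rot']).as_matrix();yaw=np.arctan2(R[1,0],R[0,0])
    def w(v,m):
        Rp=Ro.from_euler('ZY',[yaw,-v[3]]).as_matrix();Fy=Ro.from_euler('Z',yaw).as_matrix()
        return tcp+Fy@v[:3]+(m-np.array([0,0,.043]))@Rp.T   # v: handle centre rel tcp (fix axes), tilt
    r=least_squares(lambda v:(proj('scene',w(v,m))-p).ravel(),[0,0,.016,np.radians(20)],loss='soft_l1')
    print('handle rel tcp mm',(r.x[:3]*1000).round(1),'tilt deg',np.degrees(r.x[3]).round(1),'cost',r.cost.round(2));print((proj('scene',w(r.x,m))-p).round(1).tolist())
    return r.x
E
python3 - <<'E'
from fitp import *
s=manip.state()
fit([(147,428),(240,442),(432,322),(208,419),(362,328),(432,333),(240,453)],['ll','lr','rr','hm','hp','brr','blr'],s,(265,120),6)
E
```

```text
handle rel tcp mm [-7.5  6.2  9.6] tilt deg 28.0 cost 1.15
[[-0.5, -0.1], [-0.4, -0.7], [-0.4, -0.3], [0.4, 0.1], [-0.2, 0.2], [0.5, 0.5], [0.6, 0.3]]
```

```bash
sed -i "s/r=least_squares(lambda v:(proj('scene',w(v,m))-p).ravel()/r=least_squares(lambda v:np.r_[(proj('scene',w(v,m))-p).ravel(),(v[1]+.001)*1500]/" fitp.py
python3 - <<'E'
from fitp import *
s=manip.state()
fit([(147,428),(240,442),(432,322),(208,419),(362,328),(432,333),(240,453)],['ll','lr','rr','hm','hp','brr','blr'],s,(265,120),6)
E
```

```text
handle rel tcp mm [-0.2 -1.  18.2] tilt deg 28.0 cost 1.31
[[-0.8, -0.0], [-0.5, -0.6], [-0.1, -0.5], [0.2, 0.2], [-0.1, 0.1], [0.8, 0.4], [0.5, 0.4]]
```

```bash
python3 - <<'E'
from h import *
for c in(.055,.040,0):
    h=disc([-.105,0,.053+c])-np.array([0,0,.0165]);print(c,h.round(4));dtool(h)
E
```

```text
0.055 [ 0.5848 -0.0549  0.187 ]
t 19.525 tcp [ 0.5295 -0.048   0.1994] yaw -6.96 tilt [-1.98631862e-04 -1.64999014e-05 -9.99999980e-01] f [ 0.5 -0.1 -3.7] gap 0.0598
tool cm [5.57 0.01 1.24]
0.04 [ 0.5911 -0.0556  0.1734]
t 19.525 tcp [ 0.5295 -0.048   0.1994] yaw -6.96 tilt [-1.98631862e-04 -1.64999014e-05 -9.99999980e-01] f [ 0.5 -0.1 -3.7] gap 0.0598
tool cm [6.21 0.01 2.6 ]
0 [ 0.6079 -0.0577  0.1372]
t 19.525 tcp [ 0.5295 -0.048   0.1994] yaw -6.96 tilt [-1.98631862e-04 -1.64999014e-05 -9.99999980e-01] f [ 0.5 -0.1 -3.7] gap 0.0598
tool cm [7.9  0.01 6.23]
```

Emit:
jog_arm:
  commands: [1.8,0,0,0,1.8,0,0,0,1.3,0,0.4,0,0.6,0,0.8,0,0.4,0,0.9,0,0.2,0,0.45,0,0,0,0,0]

```text
time: 20.4
ee_pos: [0.5902, -0.0554, 0.1737]
tcp_rot: [0.998, -0.061, -0.0, -0.0]
ft_force: [-0.9, -0.2, -2.5]
finger_gap: 0.0595
```

```bash
python3 - <<'E'
from h import *
dtool(disc([-.105,0,.053+.04])-np.array([0,0,.0165]))
b=manip.read_camera('scene');cv2.imwrite('pics/sc_d8.png',b)
cv2.imwrite('pics/d8.png',cv2.resize(b[140:240,275:375],None,fx=6,fy=6,interpolation=cv2.INTER_CUBIC))
E
```

```text
t 20.4 tcp [ 0.5902 -0.0554  0.1737] yaw -6.95 tilt [-8.42285093e-04  1.71714490e-04 -9.99999631e-01] f [-0.9 -0.2 -2.5] gap 0.0595
tool cm [0.1  0.01 0.03]
```

View pics/d8.png

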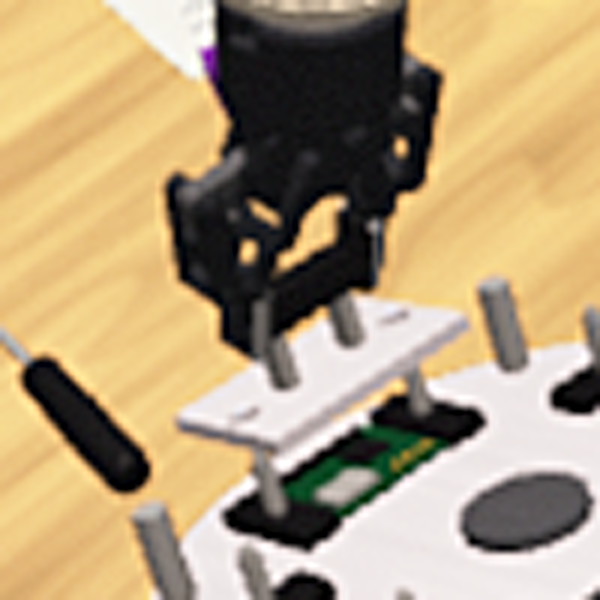

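```bash
python3 - <<'E'
import h
from h import *
H=np.array([.7268,-.0741,.15]);Dd=diskframe(-.1225)
for hgt in(.040,.058,.053):
    q=proj('scene',[H+Dd@np.array([-.105,y,hgt]) for y in(-.046,.046)]);print(hgt,((q-np.array([275,140])+.5)*6-.5).round(0).tolist())
from fitp import fit
s=manip.state()
fit([(178,420),(275,437),(468,318),(243,412),(396,316),(468,330),(275,450)],['ll','lr','rr','hm','hp','brr','blr'],s,(275,140),6)
# sensitivities px per mm at hole
p=H+Dd@np.array([-.105,-.046,.058])
for d in np.eye(3): print((proj('scene',[p+F@d*.001])-proj('scene',[p]))*6)
E
```

```text
0.04 [[261.0, 460.0], [410.0, 360.0]]
0.058 [[249.0, 423.0], [399.0, 324.0]]
0.053 [[252.0, 433.0], [402.0, 334.0]]
handle rel tcp mm [-2.6 -1.  16. ] tilt deg 27.3 cost 2.11
[[-0.8, -0.1], [-0.0, 0.2], [-0.3, -1.2], [0.0, 0.5], [-0.4, 0.1], [0.6, -0.5], [1.0, 0.8]]
[[1.64042375 1.18214133]]
[[ 1.70746001 -1.11920876]]
[[ 0.01219823 -1.72273795]]
```

Emit:
jog_arm:
  commands: [0.21,0,0.45,0,0.21,0,0.45,0,0.21,0,0.45,0,0.21,0,0.45,0,0,0,0,0]

```text
time: 21.08
ee_pos: [0.5988, -0.0564, 0.1557]
tcp_rot: [0.998, -0.061, -0.0, -0.0]
ft_force: [-0.3, 0.6, -3.9]
finger_gap: 0.0594
```

```bash
python3 - <<'E'
from h import *
dtool(disc([-.105,0,.053])-np.array([0,0,.0165]))
b=manip.read_camera('scene')
cv2.imwrite('pics/d9.png',cv2.resize(b[140:240,275:375],None,fx=6,fy=6,interpolation=cv2.INTER_CUBIC))
E
```

```text
t 21.075 tcp [ 0.5988 -0.0564  0.1557] yaw -6.95 tilt [-6.52006830e-04  2.29270146e-04 -9.99999761e-01] f [-0.3  0.6 -3.9] gap 0.0594
tool cm [0.92 0.02 1.85]
```

View pics/d9.png

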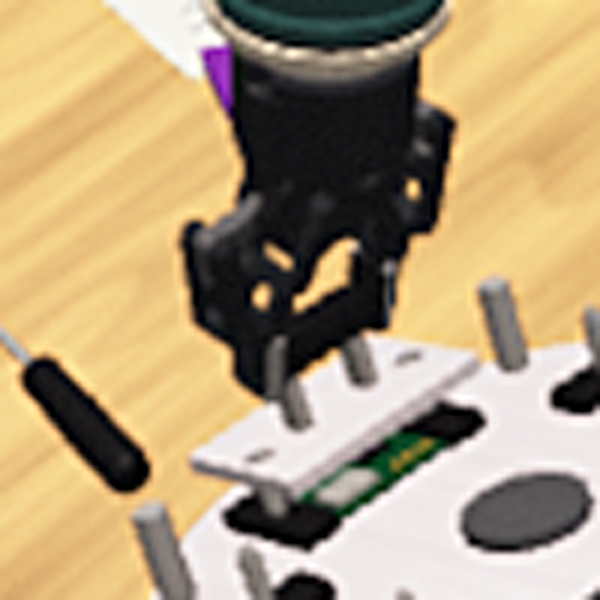

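Emit:
jog_arm:
  commands: [0.13,0,0.27,0,0.13,0,0.27,0,0.13,0,0.27,0,0,0,0,0]

```text
time: 21.62
ee_pos: [0.6027, -0.0569, 0.1478]
tcp_rot: [0.998, -0.061, -0.0, -0.0]
ft_force: [0.1, 0.3, -3.3]
finger_gap: 0.0596
```

Emit:
jog_arm:
  commands: [0.13,0,0.27,0,0.13,0,0.27,0,0,0,0,0]

```text
time: 22.0
ee_pos: [0.6052, -0.0572, 0.1424]
tcp_rot: [0.998, -0.061, -0.0, -0.0]
ft_force: [-0.3, 0.6, -3.4]
finger_gap: 0.0593
```

```bash
python3 - <<'E'
from h import *
dtool(disc([-.105,0,.053])-np.array([0,0,.0165]))
b=manip.read_camera('scene')
cv2.imwrite('pics/d10.png',cv2.resize(b[140:240,275:375],None,fx=6,fy=6,interpolation=cv2.INTER_CUBIC))
E
```

```text
t 22.0 tcp [ 0.6052 -0.0572  0.1424] yaw -6.96 tilt [-4.78222613e-04  1.25769801e-04 -9.99999878e-01] f [-0.3  0.6 -3.4] gap 0.0593
tool cm [0.27 0.01 0.52]
```

View pics/d10.png

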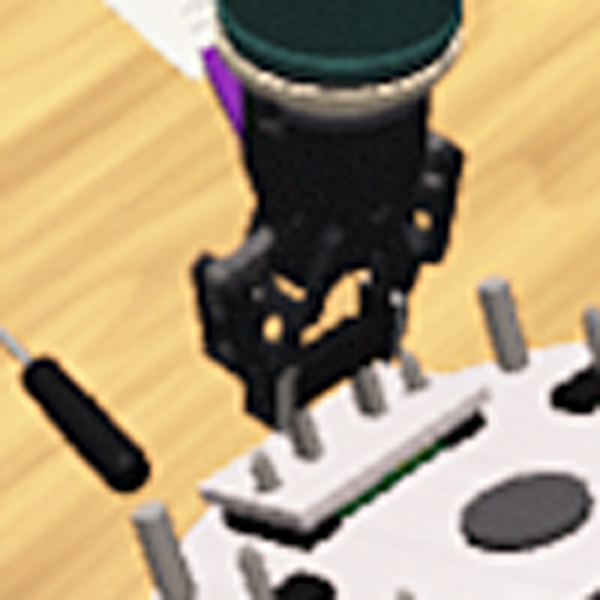

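Emit:
jog_arm:
  commands: [0.13,0,0.27,0,0.13,0,0.27,0,0,0,0,0]

```text
time: 22.42
ee_pos: [0.6081, -0.0576, 0.1377]
tcp_rot: [0.998, -0.061, 0.0, 0.0]
ft_force: [-2.9, 0.6, 5.3]
finger_gap: 0.0592
```

Emit:
jog_arm:
  commands: [0.08,0,0.18,0,0,0,0,0]

```text
time: 22.68
ee_pos: [0.6089, -0.0577, 0.137]
tcp_rot: [0.998, -0.061, 0.0, 0.0]
ft_force: [-12.6, 0.4, 23.1]
finger_gap: 0.0595
```

Emit:
jog_arm:
  commands: [0.08,0,0.18,0,0,0,0,0]

```text
time: 22.92
ee_pos: [0.6101, -0.0578, 0.1357]
tcp_rot: [0.998, -0.061, 0.001, 0.0]
ft_force: [-11.3, 0.5, 27.9]
finger_gap: 0.0595
```

```bash
python3 - <<'E'
from h import *
rep()
b=manip.read_camera('scene')
cv2.imwrite('pics/d11.png',cv2.resize(b[140:240,275:375],None,fx=6,fy=6,interpolation=cv2.INTER_CUBIC))
E
```

```text
t 22.925 tcp [ 0.6101 -0.0578  0.1357] yaw -6.96 tilt [ 1.68802569e-03 -7.61427887e-04 -9.99998285e-01] f [-11.3   0.5  27.9] gap 0.0595
```

View pics/d11.png

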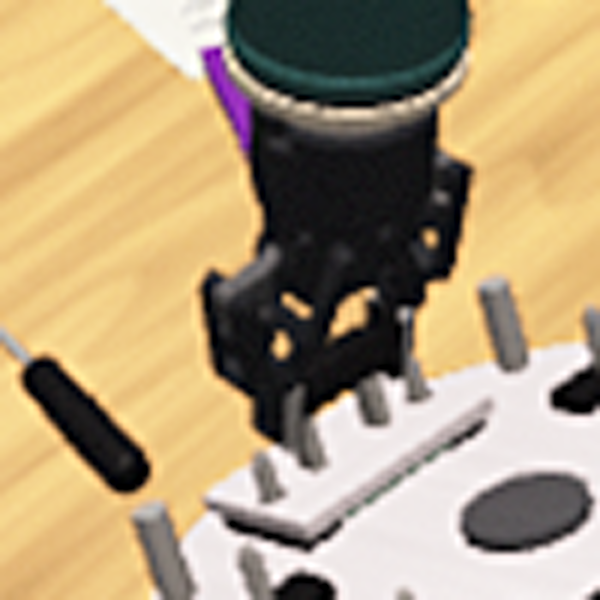

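Emit:
jog_arm:
  commands: [0,0,-0.1,0,0,0,0,0]

```text
time: 23.22
ee_pos: [0.6101, -0.0578, 0.1358]
tcp_rot: [0.998, -0.061, 0.001, 0.0]
ft_force: [-5.3, 0.5, 12.1]
finger_gap: 0.0597
```

Emit:
jog_arm:
  commands: [0,0,0,0,0,0,0,0,0,0,0,0]
  hand: 62

```text
time: 23.6
ee_pos: [0.6095, -0.0577, 0.1346]
tcp_rot: [0.998, -0.061, -0.0, -0.0]
ft_force: [-0.7, -0.6, 0.6]
finger_gap: 0.0646
```

```bash
python3 - <<'E'
from h import *
rep()
b=manip.read_camera('scene')
cv2.imwrite('pics/d12.png',cv2.resize(b[140:240,275:375],None,fx=6,fy=6,interpolation=cv2.INTER_CUBIC))
E
```

```text
t 23.6 tcp [ 0.6095 -0.0577  0.1346] yaw -6.96 tilt [-7.22161684e-05  8.20918849e-05 -9.99999994e-01] f [-0.7 -0.6  0.6] gap 0.0646
```

View pics/d12.png

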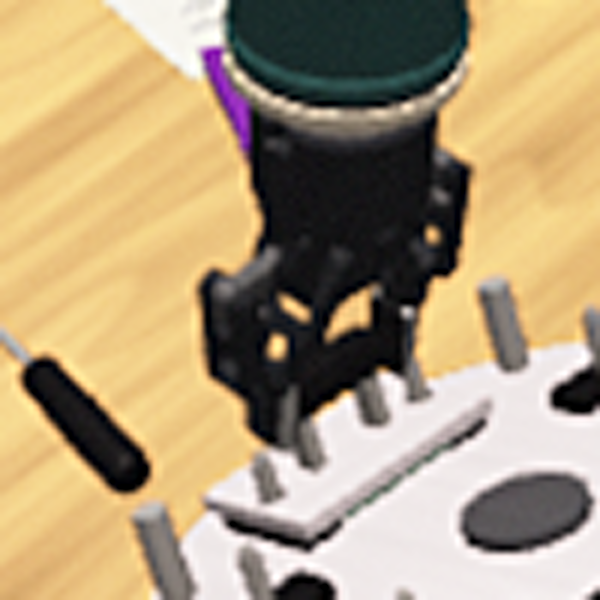

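Released with no residual force. Next I lift straight up slowly, then move clear.

Emit:
jog_arm:
  commands: [0,0,-0.5,0,0,0,-0.5,0,0,0,-1,0,0,0,-2,0,0,0,-3,0,0,0,-4,0,-3,0,-3,0,-3,-4,0,0,-2,-5,0,0,-2,-5,0,0,0,-5,0,0,0,0,0,0,0,0,0,0]

```text
time: 25.28
ee_pos: [0.5333, 0.1427, 0.2755]
tcp_rot: [0.998, -0.061, 0.0, 0.0]
ft_force: [-0.0, -0.6, -0.6]
finger_gap: 0.0646
```

```bash
python3 - <<'E'
from h import *
rep()
b=manip.read_camera('scene');a=manip.read_camera('top')
cv2.imwrite('pics/e1.png',cv2.resize(b[150:270,270:400],None,fx=6,fy=6,interpolation=cv2.INTER_CUBIC)[:600])
cv2.imwrite('pics/e2.png',cv2.resize(a[30:180,280:420],None,fx=4,fy=4,interpolation=cv2.INTER_CUBIC))
cv2.imwrite('pics/e3.png',a)
E
```

```text
t 25.275 tcp [0.5333 0.1427 0.2755] yaw -6.95 tilt [ 6.41080115e-04 -1.76226910e-04 -9.99999779e-01] f [-0.  -0.6 -0.6] gap 0.0646
```

View pics/e1.png

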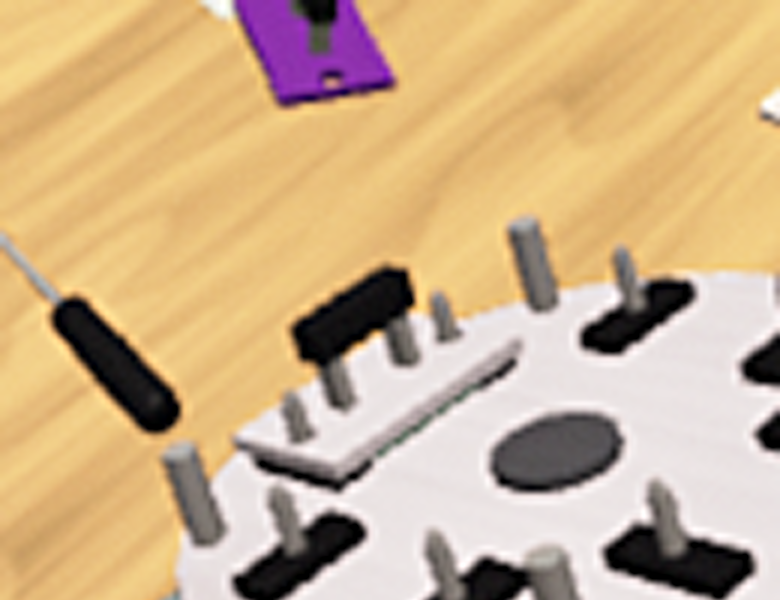

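View pics/e2.png

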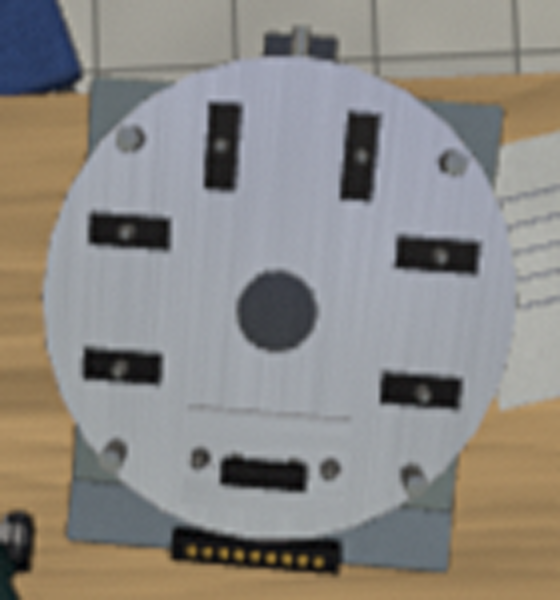

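View pics/e3.png

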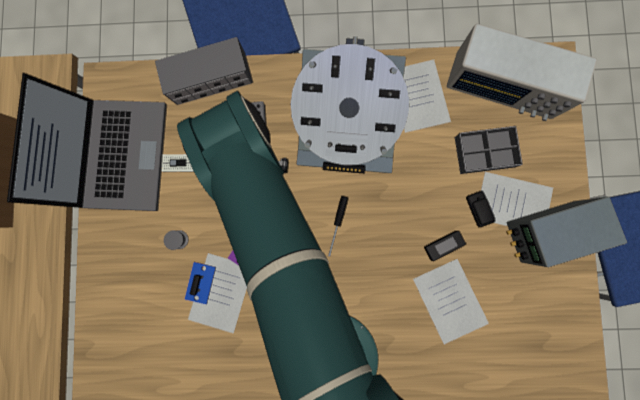

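```bash
python3 - <<'E'
from h import *
H=np.array([.7268,-.0741,.15]);Dd=diskframe(-.1225)
S=[(x,y,z) for x,y,z in((-.035,-.058,.008),(.035,-.058,.008),(.035,.058,.008),(.035,-.058,0),(.035,.058,0),(0,-.03,.053),(0,.03,.053))]
q=proj('scene',[H+Dd@(np.array([-.105,0,.010])+np.array(p)) for p in S])
b=manip.read_camera('scene');v=cv2.resize(b[150:250,270:400],None,fx=6,fy=6,interpolation=cv2.INTER_CUBIC)
for u in q: cv2.drawMarker(v,tuple(int(i) for i in (u-np.array([270,150])+.5)*6),(0,0,255),0,8,1)
cv2.imwrite('pics/e4.png',v)
E
```

```text
(no output)
```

View pics/e4.png

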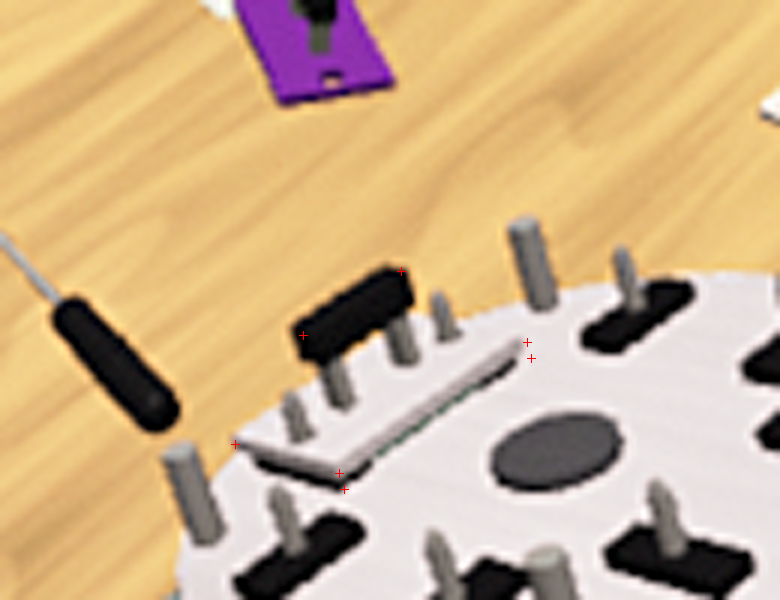

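```bash
python3 - <<'E'
from h import *
H=np.array([.7268,-.0741,.15]);Dd=diskframe(-.1225)
b=manip.read_camera('scene')
def ov(img,o,f):
    v=cv2.resize(img[o[1]:o[1]+50,o[0]:o[0]+65],None,fx=f,fy=f,interpolation=cv2.INTER_NEAREST)
    return v
o=(305,200);f=12
v=ov(b,o,f)
Pt=[(-.035,-.058,.008),(.035,-.058,.008),(.035,.058,.008)];Pb=[(-.035,-.058,0),(.035,-.058,0),(.035,.058,0)]
for P,c in((Pt,(0,0,255)),(Pb,(255,0,0))):
    q=(proj('scene',[H+Dd@(np.array([-.105,0,.010])+np.array(p)) for p in P])-np.array(o)+.5)*f
    cv2.polylines(v,[q.astype(np.int32)],False,c,1)
cv2.imwrite('pics/e5.png',v)
E
```

```text
(no output)
```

View pics/e5.png

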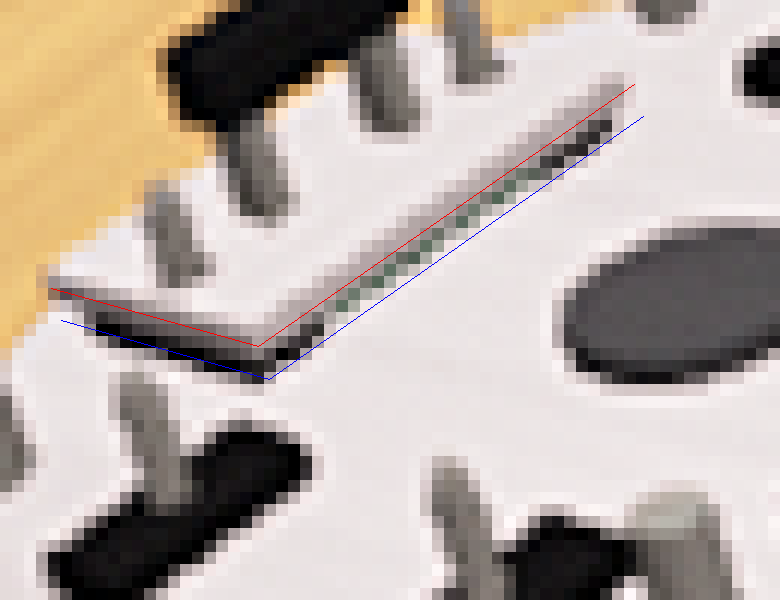

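```bash
ls pics; python3 - <<'E'
from h import *
# before-plate image same crop: c5 crop was b[150:300,250:450]x4 -> use it
c=cv2.imread('pics/c5.png'); c=cv2.resize(c,None,fx=.25,fy=.25,interpolation=cv2.INTER_AREA)
o=(305,200)
A=c[50:100,55:120]
b=manip.read_camera('scene');B=b[200:250,305:370]
H=np.array([.7268,-.0741,.15]);Dd=diskframe(-.1225)
out=[]
for im in(A,B):
    v=cv2.resize(im,None,fx=6,fy=6,interpolation=cv2.INTER_NEAREST)
    for y in(-.046,.046):
        for hgt in(.040,.018,.010,0):
            q=(proj('scene',[H+Dd@np.array([-.105,y,hgt])])[0]-np.array(o)+.5)*6
            cv2.drawMarker(v,tuple(int(i) for i in q),(0,0,255),0,7,1)
    out.append(v)
cv2.imwrite('pics/e6.png',np.hstack(out))
E
```

```text
c1.png
c10.png
c2.png
c3.png
c4.png
c5.png
c6.png
c7.png
c8.png
c9.png
d1.png
d10.png
d11.png
d12.png
d2.png
d3.png
d4.png
d5.png
d6.png
d7.png
d8.png
d9.png
e1.png
e2.png
e3.png
e4.png
e5.png
s1.png
s2.png
sc_d7.png
sc_d8.png
scene0.png
scene1.png
t1.png
t2.png
top0.png
top1.png
top2.png
```

View pics/e6.png

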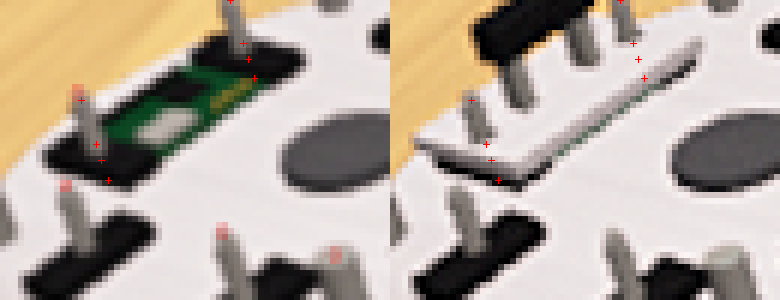

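```bash
python3 - <<'E'
from h import *
c=cv2.imread('pics/c5.png'); c=cv2.resize(c,None,fx=.25,fy=.25,interpolation=cv2.INTER_AREA)
b=manip.read_camera('scene')
f=16
r=[]
for (x0,y0) in((312,207),(337,190)):
    A=c[y0-150:y0-150+18,x0-250:x0-250+22];B=b[y0:y0+18,x0:x0+22]
    r.append(np.hstack([cv2.resize(i,None,fx=f,fy=f,interpolation=cv2.INTER_NEAREST) for i in(A,B)]))
v=np.vstack(r)
for k in range(0,v.shape[0],32): cv2.line(v,(0,k),(6,k),(0,0,255),1);cv2.line(v,(352,k),(358,k),(0,0,255),1)
cv2.imwrite('pics/e7.png',v)
E
```

```text
(no output)
```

View pics/e7.png

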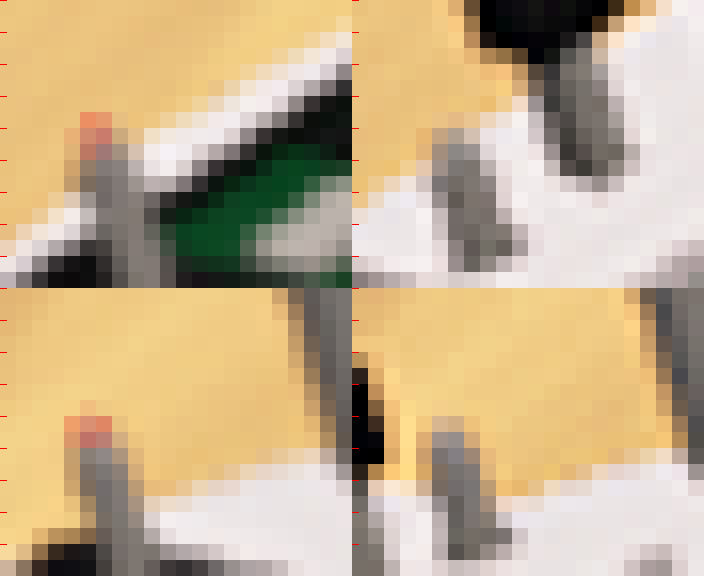

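```bash
python3 - <<'E'
from h import *
p=disc([-.105,0,.063]);print(p);dtool(p+np.array([0,0,.06]))
E
```

```text
[ 0.60371795 -0.05717878  0.16272247]
t 25.575 tcp [0.5333 0.1423 0.2748] yaw -7.02 tilt [ 8.70715986e-05 -9.31095116e-05 -9.99999992e-01] f [-0.2  0.1 -0.4] gap 0.0645
tool cm [ 9.42 18.94  5.21]
```

Emit:
jog_arm:
  commands: [2,4.5,0,0,2,4.5,0,0,2,4.5,0,0,2,4.4,0,0,1.4,1,0,0,0,0,3,0,0,0,2.2,0,0,0,0,0,0,0,2,0,0,0,1.5,0,0,0,0,0]
  hand: 255

```text
time: 26.95
ee_pos: [0.6031, -0.0559, 0.1865]
tcp_rot: [0.998, -0.061, -0.001, -0.0]
ft_force: [-0.8, 0.6, 0.2]
finger_gap: -0.0001
```

Emit:
jog_arm:
  commands: [0,0,0.7,0,0,0,0.6,0,0,0,0,0]

```text
time: 27.32
ee_pos: [0.6035, -0.056, 0.1743]
tcp_rot: [0.998, -0.061, -0.0, -0.0]
ft_force: [-0.2, 0.2, 1.1]
finger_gap: 0.0003
```

Emit:
jog_arm:
  commands: [0,0,0.3,0,0,0,0.3,0,0,0,0,0]

```text
time: 27.7
ee_pos: [0.6036, -0.056, 0.1685]
tcp_rot: [0.998, -0.061, -0.0, -0.0]
ft_force: [-0.3, 0.1, 0.1]
finger_gap: -0.0003
```

Emit:
jog_arm:
  commands: [0,0,0.2,0,0,0,0,0]

```text
time: 27.95
ee_pos: [0.6038, -0.056, 0.1668]
tcp_rot: [0.998, -0.061, 0.0, -0.0]
ft_force: [0.4, 0.2, 2.2]
finger_gap: 0.0001
```

Emit:
jog_arm:
  commands: [0,0,0.08,0,0,0,0,0]

```text
time: 28.2
ee_pos: [0.6039, -0.056, 0.1665]
tcp_rot: [0.998, -0.061, 0.0, 0.0]
ft_force: [-2.0, 0.0, 9.8]
finger_gap: 0.0002
```

Emit:
jog_arm:
  commands: [0,0,-0.3,0,0,0,-1,0,0,0,-3,0,0,0,-4,0,-3,-3,-3,0,-3,-5,0,0,-2,-5,0,0,0,-5,0,0,0,0,0,0,0,0,0,0]

```text
time: 29.45
ee_pos: [0.5461, 0.132, 0.2791]
tcp_rot: [0.998, -0.061, 0.0, 0.0]
ft_force: [0.2, 0.1, 0.1]
finger_gap: -0.0001
```

```bash
python3 ang.py f1; python3 - <<'E'
from h import *
b=manip.read_camera('scene')
cv2.imwrite('pics/f2.png',cv2.resize(b[185:250,290:370],None,fx=9,fy=9,interpolation=cv2.INTER_CUBIC))
E
```

```text
t 29.45 tcp [0.5461 0.132  0.2791] yaw -6.95 tilt [-8.64328674e-07 -1.96941406e-04 -9.99999981e-01] f [0.2 0.1 0.1] gap -0.0001
```

View pics/f1.png

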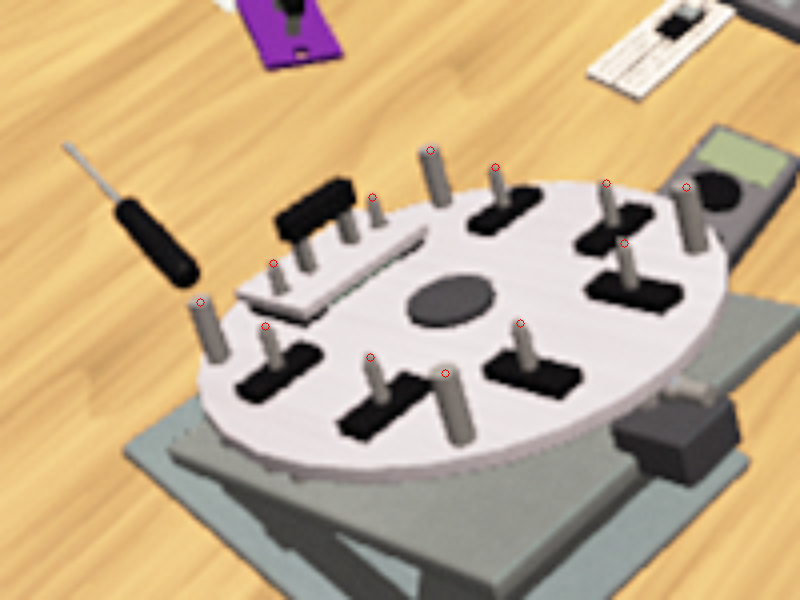

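View pics/f2.png

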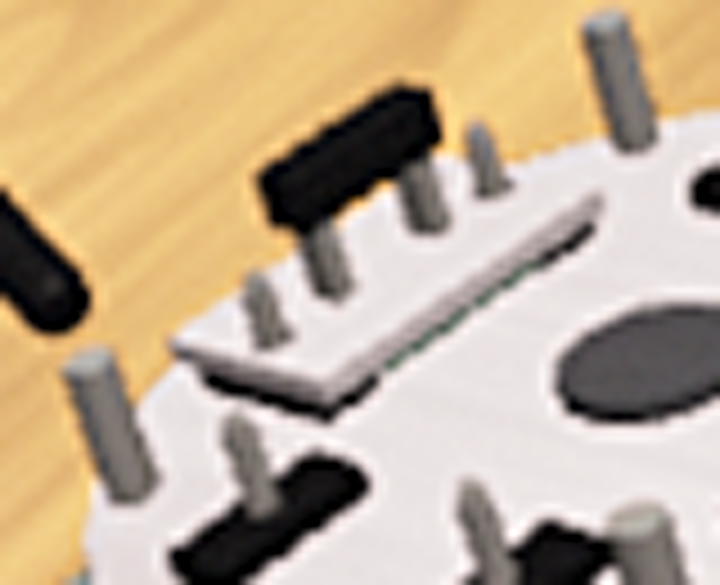

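```bash
python3 -c "
from bench import manip
print(manip.finish_job())"
```

```text
the job is handed in; nothing more can be done
None
```

I turned the index table one station clockwise, fitted the press plate over both pins of the board's nest, and handed the job in after about 29.5 s. No verdict was reported.

**Turning the table:** I straddled the front-right push post with the open fingers and drove it round the arc. In the picture afterwards, the pins and posts coincide with the predicted detent positions, and the force was near zero before I withdrew.

**Fitting the plate:** The tool could only point straight down. I gripped the handle bar by its ends and leaned the plate's far edge lightly on the disc's front rim to tilt it about 25°. I then lowered it along the pin axis and released it. A gentle press on the handle of about 10 N followed.

**Last checks:**
- The fingers touched the handle top at z = 0.1668 m, against about 0.1665 m predicted for a seated plate. It then moved only 0.3 mm under 10 N.
- Both pins stick out about 22–23 mm, against 22 mm expected for a seated plate.
- The arm is clear and its measured force is near zero.
- The screwdriver, the nearest bystander, shows no visible shift. The others looked unmoved in the pictures where they showed; I did not measure any of them.

**One disagreement:** An overlay of the plate's outline on the scene picture sat about 2 pixels off, roughly 5 mm. I think this comes from a bias in the hub position I worked out from the picture, because the handle overlay, pin lengths and touch height all agreed with a seated plate. I did not measure the plate's final tilt directly.

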